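# Tighten a kiln sight-glass ring with the two-pin spanner

### The job

Take the two-pin spanner from its wooden stand, feel its pins into the two holes of the recessed steel ring in the kiln's sight-glass port, and turn the ring clockwise until it comes up solid against its stop. Go gently, because there is glass under the ring: neither press nor wrench hard. Then put the spanner back upright in its stand and leave everything else on the bench where it is.

Things in the scene. Friction and masses are not known exactly. Their poses are not given: they have to be found in the camera images.
- flange: Kiln sight-glass port: round cast-aluminium flange, 120 mm across, 40 mm high, axis upright, fixed to the bench. Origin on the axis at its underside, z up; x points at a fixing lug (24 mm wide, 12 mm high, 18 mm with its bolt, reaching 85 mm from the axis). Six bolt heads stand 4 mm above its rim. In its middle is a round recess 64 mm across, 8 mm deep down to the steel ring.
- ring_face (a point): Centre of the ring's top face: on the flange's axis, 32 mm above its underside (this point's axes are the flange's and do not turn with the ring). The flat steel ring, 63 mm across, has two round blind holes 9.5 mm across and 10 mm deep, diametrically opposite, each 21 mm from the axis. A green glass disc, 28 mm across, shows in its middle.
- ring (a joint): Angle of the steel ring from its stop, rad: 0 is home against its stop; negative is still to be turned. It grows clockwise seen from above and starts between -1.1 and -0.6. Friction about 0.15 N m; it stays where it is left. At the stop the twist rises by about 10 N m per rad (gasket). Pins pressed on it with 3 to 5 N slide without turning it. Over 35 N in all between spanner and port breaks the glass.
- port_lug (a point): Top of the flange's fixing lug, 70 mm from the axis along the flange's x, 12 mm above its underside. Seen from above, the line through the ring's two holes lies counter-clockwise from the lug's direction by minus the value of joint ring, but only to within 0.46 rad either way: the thread's start differs from port to port and is not measured.
- spanner: Two-pin spanner, dark steel, 86 mm tall, about 0.25 kg, upright in its stand at the start. Origin midway between the ends of its two pins; z up to the grip, x from pin to pin. Pins 7 mm thick, round-ended, 42 mm apart, 22 mm long; fully in the holes they have 1.2 mm of play all round and the origin is 10 mm below the ring's top. Crossbar 62 (x) by 22 (y) mm, z = 22 to 36 mm.
- spanner_grip (a point): Middle of the spanner's flat upright grip, 61 mm above the ends of the pins. The grip is 40 mm along the spanner's x, 14 mm thick along y and 50 mm high (36 to 86 mm above the pins' ends); take it across the 14 mm. The spanner works either way round.
- stand: Spanner stand: wooden block fixed to the bench, 100 (x) by 46 (y) by 34 mm high, origin at the centre of its underside, z up. In its top is one slot along x, 58 by 14 mm, 28 mm deep. The spanner stands with both pins in the slot and the crossbar on the block's top: its origin then is 12 mm above the bench and its x along the stand's x, either way round.
- spare_ring: Bystander: flat brass ring, 63 mm across, 6 mm thick, loose on the bench; not the ring to turn. Origin at the centre of its underside.
- screwdriver: Bystander: screwdriver lying on the bench, 180 mm long. Leave alone.
- brush: Bystander: wooden-handled brush lying on the bench, 170 mm long. Leave alone.
- cup: Bystander: pale glazed cup, 80 mm across, 85 mm high, origin at its underside. Leave alone.
- bowl: Bystander: dark glazed bowl, 120 mm across, 55 mm high, origin at its underside. Leave alone.
- glaze_jar: Bystander: closed jar, 70 mm across, 80 mm high, origin at its underside. Leave alone.
- cork_pad: Bystander: cork pad 90 x 70 x 25 mm, origin at its underside. Leave alone.

How it is judged:
By the outcome, as a careful person would: the job done as asked, in the order asked, and still so for the second after the job is handed in, with the robot touching nothing.
It also fails if it takes over 72 s, if anything falls off the work surface, if the arm or the gripper's body presses on something with over 40 N, if the wrist force passes 120 N, or if a joint passes its speed limit or range.

### The arm

A 6-joint arm with a two-finger parallel gripper is mounted at the origin on the work surface. World frame = base frame: x ahead of the robot, y to its left, z up, the work surface at z = 0. Lengths are in m, angles in rad, forces in N, time in s.
With the tool pointing down it reaches from about 0.35 to 0.8 m from the base axis. Payload 7.3 kg.
Tool frame: the origin (TCP) lies on the centre line of the jaws, within the pads' length; the fingertips stand 25 mm ahead of it and the grasp point (between the pads) lies 6 mm ahead of it (arm.tips_ahead is the distance from the TCP to the fingertips, in m); y points along the fingers, x is the direction in which the jaws open and shut, and the axes are right-handed (so a half turn about y gives the same grasp; the last joint's range is limited). The gripper opens to 85 mm and grips with 20 to 120 N. Pads are 22 mm wide; open, the fingers measure 114 mm over their backs; the gripper's body (76 mm by 85 mm) begins 54 mm behind the grasp point. The pads swing forward as they close: fully open they stand 13 mm farther back than shut.
Start: joints at [1.062, 0.342, 1.524, -0, 1.275, -0.146], TCP at [0.186, 0.491, 0.256] pointing down, gripper open.
Joint ranges: [-2.53, 2.53], [-0.77, 2.02], [0.04, 2.7], [-1, 4.14], [0.28, 2.66], [-3.11, 3.11]. Speed limits (rad/s): [2.57, 2.57, 3.14, 3.14, 3.14, 3.14].

### API

Orientations are given as a unit quaternion [x, y, z, w].
In Python, from rig import sensors, viewer, hand_in, arm gives the robot as it stands.
- The arm moves only by the tool send_rows, never from a script. Its argument "plan" is text: rows parted by semicolons, each of 7 numbers parted by spaces: the opening, from 0 (shut) to 1 (fully open), then the shift along the tool's x, y, z in m, then the turn, a rotation vector about the tool's x, y, z in rad. A call has exactly 8 rows; each row shifts and turns the commanded pose from where the row before left it, along the tool's axes as they then stand; what a row does not reach is not made up. A row lasts 1/10 s, in which the tool goes at most 50 mm and 8.59 degrees, less where a joint would pass 70% of its speed; a pose out of reach is approached as far as the arm can. A call with a gripper value outside its range is refused whole. The fingers move at their own pace and stop on an object; "squeeze" is the grip in N (left out, the last holds). Time passes only in rows, so rows that do not move let the fingers close, or fill a call up. It gives the time, the measured TCP pose, the force and the opening at its end, in the units of the state.
- sensors.state(): the state, without advancing time (a new reading comes with each control period).
- viewer.capture(name): name is "scene" or "top"; returns the picture (400x640x3 uint8, red, green, blue); there is no depth.
- viewer.camera_params(name): a dict with "camera_matrix" (3x3 intrinsics, pixels), "distortion" ([k1, k2, p1, p2, k3] as OpenCV has them; the pictures are not rectified), "position" and "attitude" of the camera in the world. Camera axes: x right, y down, z forward; pixel columns grow to the right and rows downward; lengths in m; the calibration is good to about 2 mm. A picture is of the moment at which its call begins. camera_params takes no time and is no camera call.
- hand_in(): hands the job in, once; it reports no verdict.
Trained networks look in the newest picture that a camera, given by its name, has taken for a name from the list of things; names that differ only in an ending like _2 or _b are one class to them, and where a whole thing is asked for, a point or a joint stands for the part that bears it (a point fixed in the world has none). Each returns a list of dicts, best first, with "score" (0 to 1); they miss things now and then, are a little off and sometimes report something else, mostly with a low value. They report only what shows in the picture. A call takes as long as a camera call.
- viewer.spot_in(thing, camera): "point" ([x, y, z] in m, in world coordinates, good to about 4 mm: the middle of the surface that is visible of it).
- viewer.mark_of(thing, camera): "point" ([x, y, z] in m, in world coordinates, good to about 4 mm: a listed point, or the origin of a listed thing).
The state is a dict: "clock": time; "joints": joint angles; "qd": joint speeds; "tau": joint torques, N m; "tcp_pos": TCP position; "orientation": TCP orientation; "force": force on the tool from outside, world axes, zero at the start; "ft_torque": the same for the moment, N m; "opening": finger opening in m.
Only numpy, scipy, OpenCV 4.12 (cv2) and the standard library are available. Lean on these libraries where they do the work, as an engineer would, in place of code of your own. Each camera call takes 0.05 s, during which the arm holds its last target.

## Working session

There is one attempt and no reset: what is moved stays moved. The work goes in short steps, Python scripts to look and compute and a tool call to move; the robot and the scene stay as the last step left them, time stands still between calls to the robot, and variables do not carry over. Pictures are saved under pics/ and viewed, and the job is handed in when it is done.

Besides the shell and the picture viewer there is one more tool, called after "Request:" as name(argument=value, ...) on one line, values as JSON. send_rows: Moves the arm, as the interface text tells. Its arguments: {"type":"object","properties":{"plan":{"type":"string"},"squeeze":{"type":"number"}},"required":["plan"]}

```bash
ls; mkdir -p pics; python3 - <<'E'
from rig import sensors, viewer, arm
import cv2
s=sensors.state(); print(s)
print([a for a in dir(arm) if a[0]!='_'])
for n in("scene","top"):
    im=viewer.capture(n); cv2.imwrite(f"pics/{n}0.png",im[:,:,::-1]); print(viewer.camera_params(n))
    for t in ("flange","port_lug","ring_face","spanner","spanner_grip","stand","spare_ring"):
        r=viewer.mark_of(t,n)[:2]; print(n,t,[(x['score'],x['point']) for x in r])
print(sensors.state()['clock'])
E
```

```text
pics
{'clock': 0.0, 'joints': array([ 1.06198567e+00,  3.42690237e-01,  1.52499522e+00, -3.14714247e-05,
        1.27542402e+00, -1.46046918e-01]), 'qd': array([-0.00023549, -0.00168621, -0.0004556 ,  0.00127965,  0.00074424,
       -0.00118324]), 'tau': array([-7.16863960e-04, -4.33688807e+01, -2.46007794e+01, -2.08756196e-04,
        7.96567881e-03,  1.75813433e-06]), 'tcp_pos': array([0.18613325, 0.49050904, 0.25565041]), 'orientation': array([ 0.58223679,  0.40112945, -0.40208208, -0.58174349]), 'force': array([ 0.09627175, -0.49182746, -0.46746992]), 'ft_torque': array([-0.00476207,  0.017094  ,  0.01098476]), 'opening': 0.0853880138011984}
['Unreachable', 'tips_ahead']
{'camera_matrix': array([[473.44816565,   0.        , 319.51915679],
       [  0.        , 473.44816565, 208.99589804],
       [  0.        ,   0.        ,   1.        ]]), 'distortion': array([-0.12508071,  0.        ,  0.        ,  0.        ,  0.        ]), 'position': array([1.28953385, 0.5168158 , 0.93113518]), 'attitude': array([ 0.39691077,  0.83081904, -0.34832802, -0.17569618])}
scene flange [(0.95, [0.5
[... 493 characters left out ...]
69155],
       [  0.        , 421.09305089, 201.71415371],
       [  0.        ,   0.        ,   1.        ]]), 'distortion': array([0.01145893, 0.        , 0.        , 0.        , 0.        ]), 'position': array([0.43145417, 0.01541804, 1.1817708 ]), 'attitude': array([ 0.71030189, -0.7001085 ,  0.0532973 , -0.04978676])}
top flange [(0.9, [0.5946, 0.199, -0.001])]
top port_lug [(0.65, [0.6605, 0.2246, 0.0095]), (0.29, [0.5794, -0.1814, 0.0729])]
top ring_face [(0.65, [0.5977, 0.1962, 0.0318])]
top spanner [(0.65, [0.5794, -0.176, 0.0135])]
top spanner_grip [(0.59, [0.5779, -0.1804, 0.0715])]
top stand [(0.9, [0.5762, -0.1771, -0.0032])]
top spare_ring [(0.54, [0.4581, 0.0076, 0.0013])]
0.8
```

View images.

View pics/scene0.png

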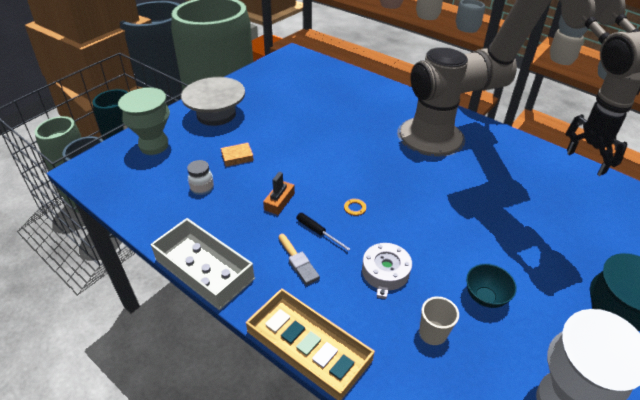

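View pics/top0.png

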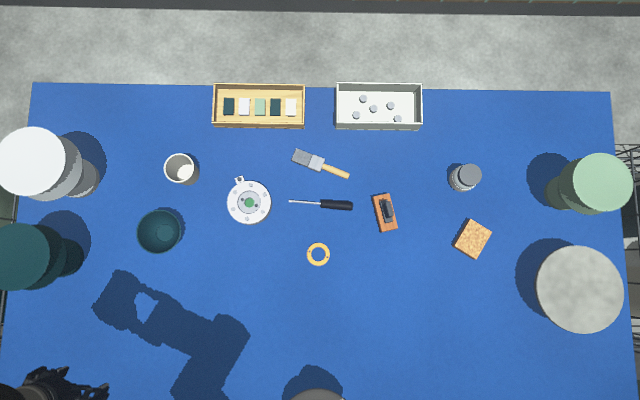

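```bash
python3 - <<'E'
import cv2,numpy as np
a=cv2.imread("pics/top0.png");b=cv2.imread("pics/scene0.png")
f=lambda im,x,y,w,h:cv2.resize(im[y:y+h,x:x+w],(400,300),interpolation=cv2.INTER_CUBIC)
cv2.imwrite("pics/z0.png",np.vstack([np.hstack([f(a,217,174,64,48),f(a,353,188,64,48)]),np.hstack([f(b,350,235,80,60),f(b,245,160,80,60)])]))
E
```

```text
(no output)
```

View pics/z0.png

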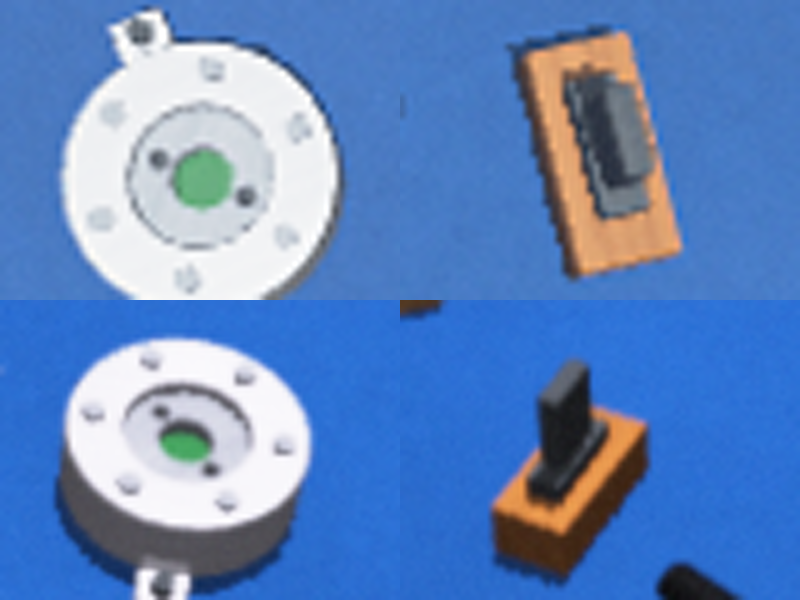

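```bash
cat > h.py <<'E'
import numpy as np,cv2
from scipy.spatial.transform import Rotation as R
from rig import viewer,sensors
def proj(n,P):
    c=viewer.camera_params(n);Rm=R.from_quat(c['attitude']).as_matrix()
    rv=cv2.Rodrigues(Rm.T)[0];t=-Rm.T@c['position']
    return cv2.projectPoints(np.array(P,float).reshape(-1,3),rv,t,c['camera_matrix'],c['distortion'])[0].reshape(-1,2)
def back(n,uv,z):
    c=viewer.camera_params(n);Rm=R.from_quat(c['attitude']).as_matrix()
    q=cv2.undistortPoints(np.array(uv,float).reshape(-1,1,2),c['camera_matrix'],c['distortion']).reshape(-1,2)
    d=np.c_[q,np.ones(len(q))]@Rm.T
    return c['position']+d*((z-c['position'][2])/d[:,2])[:,None]
E
python3 - <<'E'
from h import *
print(R.from_quat(sensors.state()['orientation']).as_matrix().round(3))
t=cv2.imread("pics/top0.png");s=cv2.imread("pics/scene0.png")
def cen(im,c,r=3):
    g=cv2.cvtColor(im,cv2.COLOR_BGR2GRAY).astype(float)
    x,y=[int(round(v)) for v in c];w=g[y-r:y+r+1,x-r:x+r+1]
    w=np.clip(165-w,0,None)
    yy,xx=np.mgrid[-r:r+1,-r:r+1];return [x+(w*xx).sum()/w.sum(),y+(w*yy).sum()/w.sum()]
for n,im,hs in(("top",t,[(242,199),(256,205)]),("scene",s,[(382,257),(392,268)])):
    c=[cen(im,h,2) for h in hs];print(n,c)
    P=back(n,c,.031);d=P[1]-P[0];print(P.round(4).tolist(),'mid',P.mean(0).round(4),'len',np.linalg.norm(d),'ang',np.degrees(np.arctan2(d[1],d[0])))
# flange rim top outer + ring recess: contours of white in top
hsv=cv2.cvtColor(t,cv2.COLOR_BGR2HSV)
f=lambda u,v,x0,y0,k:((u)/k+x0-.5+.5/k,(v)/k+y0-.5+.5/k)
print('lug',back("top",[f(143,32,217,174,6.25)],.018))
print('block top',back("top",[f(u-400,v,353,188,6.25) for u,v in((525,52),(630,33),(683,248),(577,275))],.034).round(4))
print('grip top',back("top",[f(u-400,v,353,188,6.25) for u,v in((612,82),(640,82),(652,178),(622,186))],.098).round(4))
m=(hsv[:,:,1]<60)&(hsv[:,:,2]>60)
cs,_=cv2.findContours(m[165:245,215:285].astype(np.uint8),cv2.RETR_EXTERNAL,cv2.CHAIN_APPROX_NONE)
c=max(cs,key=cv2.contourArea)[:,0]+[215,165]
P=back("top",c,.04)[:,:2];print('white',P.min(0),P.max(0))
g=(hsv[:,:,0]>50)&(hsv[:,:,0]<85)&(hsv[:,:,1]>80);g[:190]=0;g[215:]=0;g[:,:235]=0;g[:,262:]=0
yx=np.argwhere(g);print(len(yx),back("top",[yx.mean(0)[::-1]],.031))
E
```

```text
[[ 0.355  0.    -0.935]
 [ 0.935  0.     0.355]
 [ 0.    -1.    -0.   ]]
top [[np.float64(241.7864077669903), np.float64(199.05825242718447)], [np.float64(255.73756906077347), np.float64(205.11602209944752)]]
[[0.605, 0.2166, 0.031], [0.5886, 0.1775, 0.031]] mid [0.5968 0.1971 0.031 ] len 0.042316466231650036 ang -112.66601775365085
scene [[np.float64(382.0345679012346), np.float64(257.30123456790125)], [np.float64(391.6509186351706), np.float64(268.3595800524934)]]
[[0.5901, 0.176, 0.031], [0.6048, 0.2137, 0.031]] mid [0.5975 0.1949 0.031 ] len 0.04048912407369701 ang 68.74145437410088
lug [[0.66469747 0.22767885 0.018     ]]
block top [[ 0.6187 -0.1444  0.034 ]
 [ 0.6279 -0.1909  0.034 ]
 [ 0.5329 -0.213   0.034 ]
 [ 0.5204 -0.1666  0.034 ]]
grip top [[ 0.5962 -0.1717  0.098 ]
 [ 0.5963 -0.1834  0.098 ]
 [ 0.5562 -0.1879  0.098 ]
 [ 0.5526 -0.1754  0.098 ]]
white [0.5353125  0.13459119] [0.66798872 0.2555535 ]
60 [[0.59615832 0.19668752 0.031     ]]
```

```bash
cat >> h.py <<'E'
def yaw():
    M=R.from_quat(sensors.state()['orientation']).as_matrix();return np.degrees(np.arctan2(M[1,0],M[0,0]))
def plan(pos,yw,N,op,s=None):
    "rows from measured pose to pos, jaw yaw yw (deg), tool down"
    s=sensors.state();M0=R.from_quat(s['orientation'])
    M=M0.as_matrix();c,q=np.cos(np.radians(yw)),np.sin(np.radians(yw))
    T=R.from_matrix(np.array([[c,0,q],[q,0,-c],[0,-1,0]]))
    D=T*M0.inv();rv=D.as_rotvec();d=(np.array(pos)-s['tcp_pos'])/N
    out=[];cur=M0
    for i in range(N):
        t=cur.inv().apply(d);w=cur.inv().apply(rv/N)
        out.append(' '.join(['%g'%op]+['%.4f'%v for v in t]+['%.3f'%v for v in w]));cur=R.from_rotvec(rv/N)*cur
    for i in range(0,N,8): print('; '.join(out[i:i+8]))
def st():
    s=sensors.state();M=R.from_quat(s['orientation']).as_matrix()
    print('t',round(s['clock'],2),'p',s['tcp_pos'].round(4),'yaw',round(yaw(),2),'down',M[:,1].round(3),'F',s['force'].round(2),'T',s['ft_torque'].round(3),'o',round(s['opening'],4),'j',s['joints'].round(2))
E
python3 -c "
from h import *
st();plan([.575,-.18,.18],-77,24,1)"
```

```text
t 0.8 p [0.1863 0.4908 0.2564] yaw 69.21 down [ 0.  0. -1.] F [-0.03 -0.02  0.34] T [ 0.009 -0.052  0.011] o 0.0855 j [ 1.06  0.34  1.52 -0.    1.28 -0.15]Traceback (most recent call last):
  File "<string>", line 3, in <module>
    st();plan([.575,-.18,.18],-77,24,1)
         ~~~~^^^^^^^^^^^^^^^^^^^^^^^^^^
  File "h.py", line 19, in plan
    T=R.from_matrix(np.array([[c,0,q],[q,0,-c],[0,-1,0]]))
  File "scipy/spatial/transform/_rotation.pyx", line 1143, in scipy.spatial.transform._rotation.Rotation.from_matrix
ValueError: Non-positive determinant (left-handed or null coordinate frame) in rotation matrix 0: [[ 0.22495105  0.         -0.97437006]
 [-0.97437006  0.         -0.22495105]
 [ 0.         -1.          0.        ]].
```

```bash
sed -i 's/\[\[c,0,q\],\[q,0,-c\]/[[c,0,-q],[q,0,c]/' h.py
python3 -c "
from h import *
plan([.575,-.18,.18],-77,24,1)"
```

```text
1 -0.0204 0.0032 -0.0251 -0.000 0.106 0.000; 1 -0.0176 0.0032 -0.0271 -0.000 0.106 0.000; 1 -0.0146 0.0032 -0.0288 -0.000 0.106 0.000; 1 -0.0115 0.0032 -0.0302 -0.000 0.106 0.000; 1 -0.0082 0.0032 -0.0312 -0.000 0.106 0.000; 1 -0.0049 0.0032 -0.0319 -0.000 0.106 0.000; 1 -0.0014 0.0032 -0.0323 -0.000 0.106 0.000; 1 0.0020 0.0032 -0.0322 -0.000 0.106 0.000
1 0.0054 0.0032 -0.0319 -0.000 0.106 0.000; 1 0.0087 0.0032 -0.0311 -0.000 0.106 0.000; 1 0.0120 0.0032 -0.0300 -0.000 0.106 0.000; 1 0.0151 0.0032 -0.0286 -0.000 0.106 0.000; 1 0.0181 0.0032 -0.0268 -0.000 0.106 0.000; 1 0.0208 0.0032 -0.0247 -0.000 0.106 0.000; 1 0.0233 0.0032 -0.0224 -0.000 0.106 0.000; 1 0.0255 0.0032 -0.0198 -0.000 0.106 0.000
1 0.0275 0.0032 -0.0170 -0.000 0.106 0.000; 1 0.0291 0.0032 -0.0139 -0.000 0.106 0.000; 1 0.0305 0.0032 -0.0108 -0.000 0.106 0.000; 1 0.0314 0.0032 -0.0075 -0.000 0.106 0.000; 1 0.0320 0.0032 -0.0041 -0.000 0.106 0.000; 1 0.0323 0.0032 -0.0007 -0.000 0.106 0.000; 1 0.0322 0.0032 0.0028 -0.000 0.106 0.000; 1 0.0317 0.0032 0.0062 -0.000 0.106 0.000
```

Request:
send_rows(plan="1 -0.02 0.003 -0.025 0 0.106 0; 1 -0.018 0.003 -0.027 0 0.106 0; 1 -0.015 0.003 -0.029 0 0.106 0; 1 -0.012 0.003 -0.03 0 0.106 0; 1 -0.008 0.003 -0.031 0 0.106 0; 1 -0.005 0.003 -0.032 0 0.106 0; 1 -0.001 0.003 -0.032 0 0.106 0; 1 0.002 0.003 -0.032 0 0.106 0")

```text
clock: 1.6
tcp_pos: [0.3161, 0.2665, 0.2324]
orientation: [-0.696, -0.125, 0.125, 0.696]
force: [1.2, 0.1, -0.1]
opening: 0.0852
```

Request:
send_rows(plan="1 0.005 0.003 -0.032 0 0.106 0; 1 0.009 0.003 -0.031 0 0.106 0; 1 0.012 0.003 -0.03 0 0.106 0; 1 0.015 0.003 -0.029 0 0.106 0; 1 0.018 0.003 -0.027 0 0.106 0; 1 0.021 0.003 -0.025 0 0.106 0; 1 0.023 0.003 -0.022 0 0.106 0; 1 0.026 0.003 -0.02 0 0.106 0")

```text
clock: 2.4
tcp_pos: [0.4466, 0.0423, 0.2083]
orientation: [-0.686, 0.172, -0.173, 0.686]
force: [0.2, 0.0, -0.5]
opening: 0.0856
```

Request:
send_rows(plan="1 0.028 0.003 -0.017 0 0.106 0; 1 0.029 0.003 -0.014 0 0.106 0; 1 0.03 0.003 -0.011 0 0.106 0; 1 0.031 0.003 -0.008 0 0.106 0; 1 0.032 0.003 -0.004 0 0.106 0; 1 0.032 0.003 -0.001 0 0.106 0; 1 0.032 0.003 0.003 0 0.106 0; 1 0.032 0.003 0.006 0 0.106 0")

```text
clock: 3.2
tcp_pos: [0.5763, -0.1805, 0.1841]
orientation: [-0.554, 0.439, -0.439, 0.554]
force: [0.4, -0.4, 0.8]
opening: 0.0853
```

```bash
python3 -c "
from h import *
st();plan([.575,-.18,.14],-77,8,1)
im=viewer.capture('scene');cv2.imwrite('pics/s1.png',im[:,:,::-1])"
```

```text
t 3.2 p [ 0.5763 -0.1805  0.1841] yaw -76.8 down [ 0.  0. -1.] F [ 0.45 -0.38  0.79] T [ 0.002 -0.026 -0.006] o 0.0853 j [-0.43  0.55  1.4   0.    1.19  0.91]
1 -0.0001 0.0055 -0.0001 -0.000 0.000 -0.000; 1 -0.0001 0.0055 -0.0001 -0.000 0.000 -0.000; 1 -0.0001 0.0055 -0.0001 -0.000 0.000 -0.000; 1 -0.0001 0.0055 -0.0001 -0.000 0.000 -0.000; 1 -0.0001 0.0055 -0.0001 -0.000 0.000 -0.000; 1 -0.0001 0.0055 -0.0001 -0.000 0.000 -0.000; 1 -0.0001 0.0055 -0.0001 -0.000 0.000 -0.000; 1 -0.0001 0.0055 -0.0001 -0.000 0.000 -0.000
```

Request:
send_rows(plan="1 0 0.013 0 0 0 0; 1 0 0.013 0 0 0 0; 1 0 0.013 0 0 0 0; 1 0 0.013 0 0 0 0; 1 0 0.013 0 0 0 0; 1 0 0.013 0 0 0 0; 1 0 0.012 0 0 0 0; 1 0 0.012 0 0 0 0")

```text
clock: 4.05
tcp_pos: [0.5757, -0.1792, 0.0813]
orientation: [-0.555, 0.438, -0.438, 0.555]
force: [0.1, -1.0, 0.2]
opening: 0.0853
```

```bash
python3 -c "
from h import *
st()
im=viewer.capture('scene');im2=viewer.capture('top')
f=lambda im,x,y,w,h:cv2.resize(im[y:y+h,x:x+w],(400,300),interpolation=cv2.INTER_CUBIC)
cv2.imwrite('pics/s2.png',np.hstack([f(im,235,140,100,75),f(im2,345,175,80,60)])[:,:,::-1])"
```

```text
t 4.05 p [ 0.5757 -0.1792  0.0813] yaw -76.54 down [ 0.  0. -1.] F [ 0.08 -0.97  0.24] T [-0.047  0.001 -0.054] o 0.0853 j [-0.43  0.66  1.51  0.    0.97  0.91]
```

View pics/s2.png

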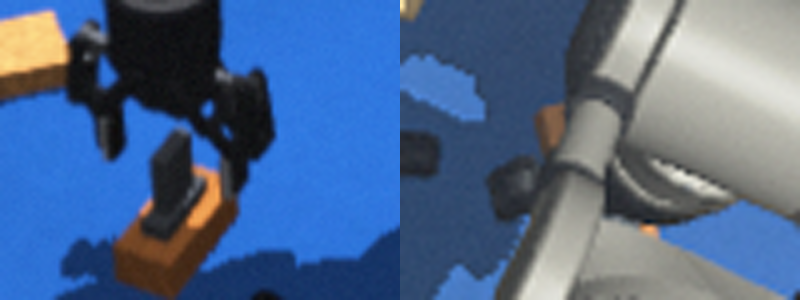

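Request:
send_rows(plan="0 0 0 0 0 0 0; 0 0 0 0 0 0 0; 0 0 0 0 0 0 0; 0 0 0 0 0 0 0; 0 0 0 0 0 0 0; 0 0 0 0 0 0 0; 0 0 0 0 0 0 0; 0 0 0 0 0 0 0", squeeze=60)

```text
clock: 4.95
tcp_pos: [0.5759, -0.1794, 0.0827]
orientation: [-0.555, 0.438, -0.438, 0.555]
force: [-2.1, 0.4, 3.0]
opening: 0.0131
```

```bash
python3 -c "
from h import *
st()"
```

```text
t 4.95 p [ 0.5759 -0.1794  0.0827] yaw -76.55 down [ 0.001 -0.    -1.   ] F [-2.06  0.4   3.03] T [ 0.009  0.088 -0.003] o 0.0131 j [-0.43  0.66  1.51  0.    0.97  0.91]
```

Request:
send_rows(plan="0 0 -0.005 0 0 0 0; 0 0 -0.01 0 0 0 0; 0 0 -0.01 0 0 0 0; 0 0 -0.012 0 0 0 0; 0 0 -0.012 0 0 0 0; 0 0 -0.012 0 0 0 0; 0 0 -0.01 0 0 0 0; 0 0 -0.009 0 0 0 0")

```text
clock: 5.75
tcp_pos: [0.5759, -0.1793, 0.1634]
orientation: [-0.555, 0.438, -0.438, 0.555]
force: [-0.3, 1.0, -3.1]
opening: 0.0134
```

```bash
python3 -c "
from h import *
st()
im=viewer.capture('scene');im2=viewer.capture('top')
f=lambda im,x,y,w,h:cv2.resize(im[y:y+h,x:x+w],(800,600),interpolation=cv2.INTER_CUBIC)
cv2.imwrite('pics/s3.png',f(im,235,130,100,75)[:,:,::-1])
for t in ('spanner','spanner_grip'): print(t,viewer.mark_of(t,'scene')[:2])
plan([.597,.196,.152],-22,24,0)"
```

```text
t 5.75 p [ 0.5759 -0.1793  0.1634] yaw -76.55 down [ 0.001 -0.    -1.   ] F [-0.28  1.05 -3.12] T [ 0.057 -0.023 -0.001] o 0.0134 j [-0.43  0.57  1.43  0.    1.15  0.91]
spanner [{'point': [0.5758, -0.1812, 0.0921], 'score': 0.66}]
spanner_grip [{'point': [0.5736, -0.1761, 0.1574], 'score': 0.61}]
0 -0.0150 0.0004 0.0045 -0.000 -0.040 -0.000; 0 -0.0148 0.0004 0.0051 -0.000 -0.040 -0.000; 0 -0.0146 0.0004 0.0057 -0.000 -0.040 -0.000; 0 -0.0144 0.0004 0.0063 -0.000 -0.040 -0.000; 0 -0.0141 0.0004 0.0068 -0.000 -0.040 -0.000; 0 -0.0138 0.0004 0.0074 -0.000 -0.040 -0.000; 0 -0.0135 0.0004 0.0079 -0.000 -0.040 -0.000; 0 -0.0132 0.0004 0.0084 -0.000 -0.040 -0.000
0 -0.0128 0.0004 0.0090 -0.000 -0.040 -0.000; 0 -0.0125 0.0004 0.0095 -0.000 -0.040 -0.000; 0 -0.0121 0.0004 0.0099 -0.000 -0.040 -0.000; 0 -0.0117 0.0004 0.0104 -0.000 -0.040 -0.000; 0 -0.0113 0.0004 0.0109 -0.000 -0.040 -0.000; 0 -0.0108 0.0004 0.0113 -0.000 -0.040 -0.000; 0 -0.0104 0.0004 0.0117 -0.000 -0.040 -0.000; 0 -0.0099 0.0004 0.0121 -0.000 -0.040 -0.000
0 -0.0094 0.0004 0.0125 -0.000 -0.040 -0.000; 0 -0.0089 0.0004 0.0129 -0.000 -0.040 -0.000; 0 -0.0084 0.0004 0.0132 -0.000 -0.040 -0.000; 0 -0.0079 0.0004 0.0135 -0.000 -0.040 -0.000; 0 -0.0073 0.0004 0.0138 -0.000 -0.040 -0.000; 0 -0.0068 0.0004 0.0141 -0.000 -0.040 -0.000; 0 -0.0062 0.0004 0.0144 -0.000 -0.040 -0.000; 0 -0.0056 0.0004 0.0146 -0.000 -0.040 -0.000
```

View pics/s3.png

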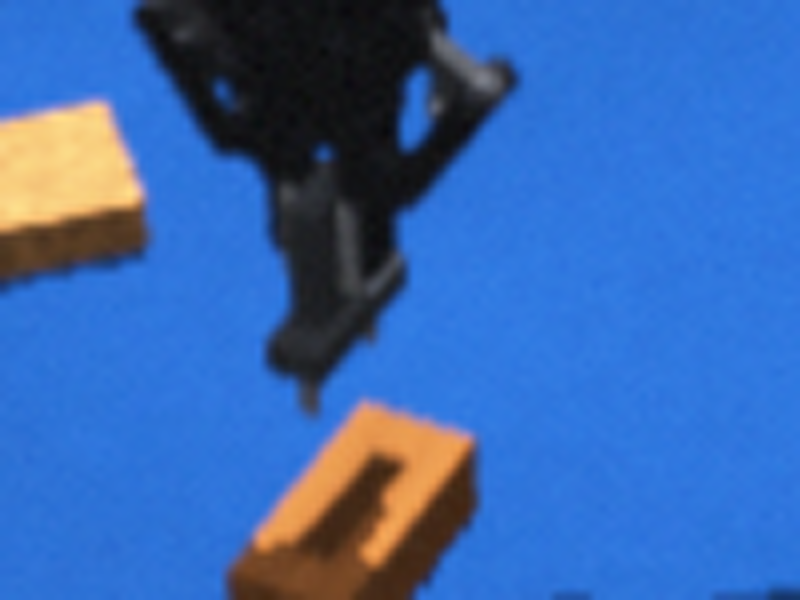

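Request:
send_rows(plan="0 -0.015 0 0.0045 0 -0.04 0; 0 -0.0148 0 0.005 0 -0.04 0; 0 -0.0146 0 0.0057 0 -0.04 0; 0 -0.0144 0 0.0063 0 -0.04 0; 0 -0.014 0 0.0068 0 -0.04 0; 0 -0.0138 0 0.0074 0 -0.04 0; 0 -0.0135 0 0.008 0 -0.04 0; 0 -0.0132 0 0.0084 0 -0.04 0")

```text
clock: 6.75
tcp_pos: [0.5829, -0.0529, 0.1624]
orientation: [-0.618, 0.343, -0.343, 0.618]
force: [-0.5, -0.5, -2.8]
opening: 0.0135
```

Request:
send_rows(plan="0 -0.0128 0 0.009 0 -0.04 0; 0 -0.0125 0 0.0095 0 -0.04 0; 0 -0.0121 0 0.01 0 -0.04 0; 0 -0.0117 0 0.0104 0 -0.04 0; 0 -0.0113 0 0.0109 0 -0.04 0; 0 -0.0108 0 0.0113 0 -0.04 0; 0 -0.0104 0 0.0117 0 -0.04 0; 0 -0.01 0 0.0121 0 -0.04 0")

```text
clock: 7.55
tcp_pos: [0.5894, 0.0722, 0.1623]
orientation: [-0.665, 0.24, -0.24, 0.665]
force: [0.7, 0.3, -3.5]
opening: 0.0134
```

Request:
send_rows(plan="0 -0.0094 0.001 0.0125 0 -0.04 0; 0 -0.009 0.001 0.0129 0 -0.04 0; 0 -0.0084 0.001 0.0132 0 -0.04 0; 0 -0.008 0.001 0.0135 0 -0.04 0; 0 -0.0073 0.001 0.0138 0 -0.04 0; 0 -0.0068 0.001 0.0141 0 -0.04 0; 0 -0.0062 0.001 0.0144 0 -0.04 0; 0 -0.0056 0.001 0.0146 0 -0.04 0")

```text
clock: 8.35
tcp_pos: [0.5954, 0.1974, 0.1542]
orientation: [-0.695, 0.131, -0.131, 0.695]
force: [0.2, 0.7, -2.3]
opening: 0.0133
```

```bash
python3 -c "
from h import *
st()
im=viewer.capture('scene');im2=viewer.capture('top')
f=lambda im,x,y,w,h:cv2.resize(im[y:y+h,x:x+w],(800,600),interpolation=cv2.INTER_CUBIC)
cv2.imwrite('pics/s4.png',f(im,345,210,100,75)[:,:,::-1]);cv2.imwrite('pics/raw4.png',im[:,:,::-1])
cv2.imwrite('pics/t4.png',im2[:,:,::-1])
"
```

```text
t 8.35 p [0.5954 0.1974 0.1542] yaw -21.35 down [-0.  0. -1.] F [ 0.24  0.72 -2.31] T [-0.031 -0.055  0.062] o 0.0133 j [0.2  0.62 1.36 0.   1.16 0.57]
```

View pics/s4.png

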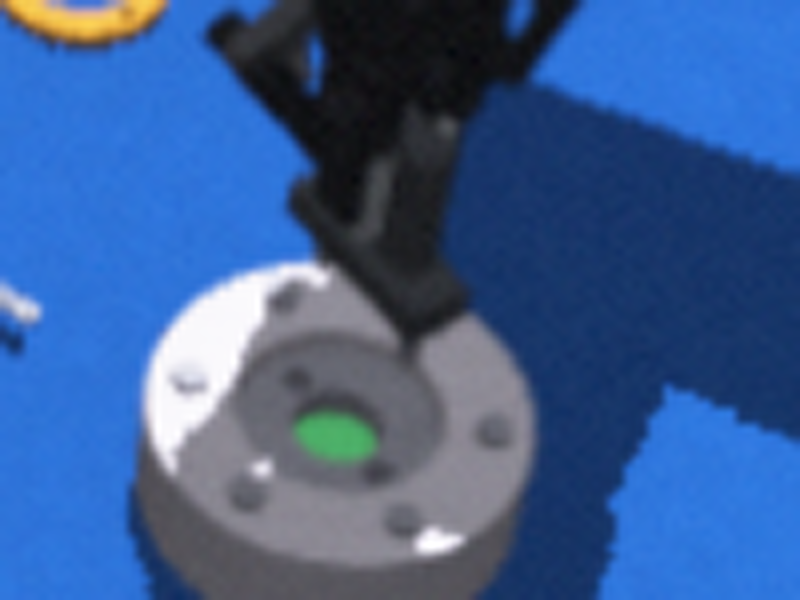

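View pics/t4.png

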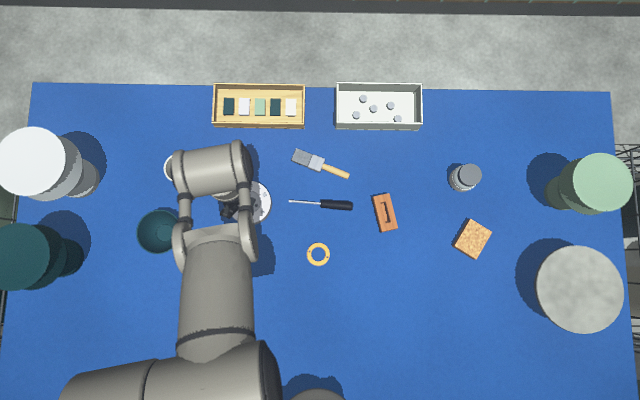

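```bash
cat >> h.py <<'E'
def overlay(raw,out,x,y,w,dx=0,dy=0,yo=0,h=.0707,k=8,n='scene',pos=None,yw=None):
    s=sensors.state();p=s['tcp_pos'] if pos is None else pos
    a=np.radians((yaw() if yw is None else yw)+90+yo);ex=np.array([np.cos(a),np.sin(a),0]);ey=np.array([-ex[1],ex[0],0])
    o=p-[0,0,h]+ex*dx+ey*dy
    im=cv2.imread(raw);H=w*3//4;im=cv2.resize(im[y:y+H,x:x+w],(w*k,H*k),interpolation=cv2.INTER_CUBIC)
    def dr(P,c,closed=True):
        q=(proj(n,P)-[x,y]+.5)*k
        cv2.polylines(im,[np.round(q*8).astype(int).reshape(-1,1,2)],closed,c,1,cv2.LINE_AA,3)
    for sg in(1,-1):
        b=o+ex*.021*sg
        for r in (-.0035,.0035):
            dr([b+ey*r+[0,0,.022],b+ey*r+[0,0,.003],b+[0,0,0]],(0,255,255),False)
            dr([b+ex*r+[0,0,.022],b+ex*r+[0,0,.003],b+[0,0,0]],(0,255,255),False)
    for z in(.022,.036): dr([o+ex*.031*i+ey*.011*j+[0,0,z] for i,j in((1,1),(1,-1),(-1,-1),(-1,1))],(255,255,0))
    cv2.imwrite(out,im)
E
python3 -c "
from h import *
overlay('pics/raw4.png','pics/o4.png',345,210,100)"
```

```text
(no output)
```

View pics/o4.png

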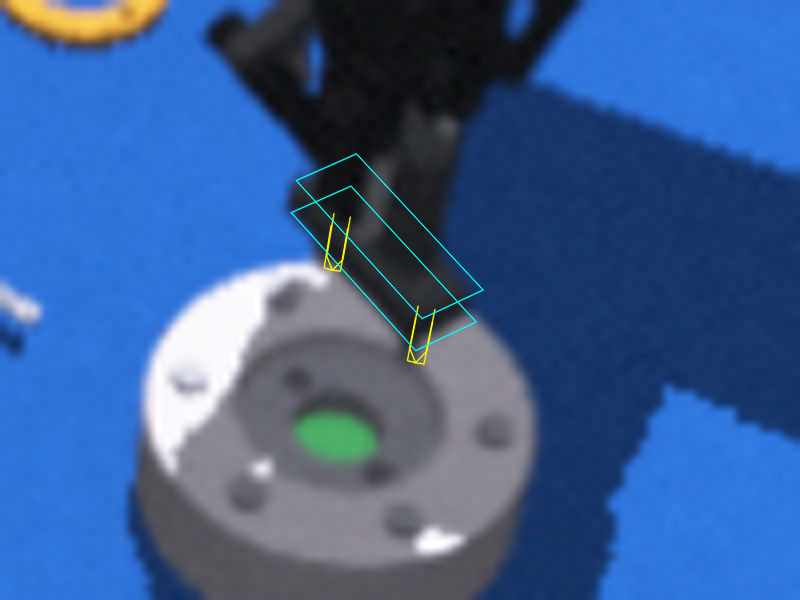

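```bash
python3 -c "
from h import *
overlay('pics/raw4.png','pics/o4a.png',375,225,50,dx=-.0035,k=8)
overlay('pics/raw4.png','pics/o4b.png',375,225,50,dx=-.002,k=8)
a=cv2.imread('pics/o4a.png');b=cv2.imread('pics/o4b.png');c=cv2.imread('pics/raw4.png')[225:262,375:425];c=cv2.resize(c,(400,296),interpolation=cv2.INTER_CUBIC)
c=np.clip(c.astype(float)*2,0,255).astype(np.uint8)
d=cv2.imread('pics/raw4.png')
cv2.imwrite('pics/o4c.png',np.vstack([np.hstack([a,b]),np.hstack([c,c])]))
"
```

```text
(no output)
```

View pics/o4c.png

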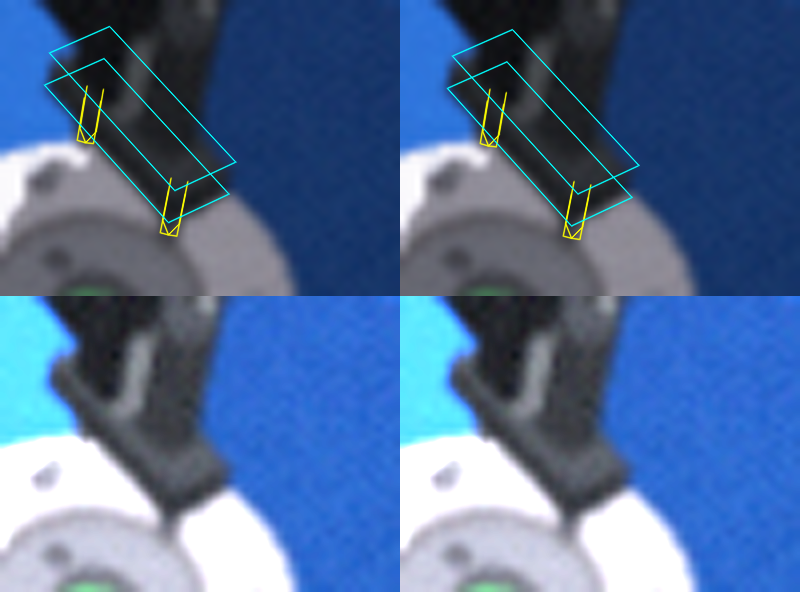

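```bash
python3 -c "
from h import *
plan([.598,.1978,.114],-22,8,0)"
```

```text
0 0.0004 0.0050 0.0000 -0.000 0.002 -0.000; 0 0.0004 0.0050 0.0000 -0.000 0.002 -0.000; 0 0.0004 0.0050 0.0000 -0.000 0.002 -0.000; 0 0.0004 0.0050 0.0000 -0.000 0.002 -0.000; 0 0.0004 0.0050 0.0000 -0.000 0.002 -0.000; 0 0.0004 0.0050 0.0000 -0.000 0.002 -0.000; 0 0.0004 0.0050 0.0000 -0.000 0.002 -0.000; 0 0.0004 0.0050 0.0000 -0.000 0.002 -0.000
```

Request:
send_rows(plan="0 0.0004 0.005 0 0 0.002 0; 0 0.0004 0.005 0 0 0.002 0; 0 0.0004 0.005 0 0 0.002 0; 0 0.0004 0.005 0 0 0.001 0; 0 0.0002 0.005 0 0 0.001 0; 0 0.0002 0.005 0 0 0.001 0; 0 0.0002 0.005 0 0 0.001 0; 0 0.0002 0.005 0 0 0.001 0")

```text
clock: 9.25
tcp_pos: [0.5976, 0.1951, 0.1139]
orientation: [-0.694, 0.136, -0.136, 0.694]
force: [1.1, -0.2, -2.6]
opening: 0.0134
```

```bash
python3 -c "
from h import *
st()
im=viewer.capture('scene')
cv2.imwrite('pics/raw5.png',im[:,:,::-1])
overlay('pics/raw5.png','pics/o5.png',360,235,50,dx=-.0033,k=16)
f=lambda im,x,y,w,h:cv2.resize(im[y:y+h,x:x+w],(800,600),interpolation=cv2.INTER_CUBIC)
cv2.imwrite('pics/s5.png',np.clip(f(im,360,235,50,37)[:,:,::-1]*1.7,0,255))
"
```

```text
t 9.25 p [0.5976 0.1951 0.1139] yaw -22.18 down [ 0.  0. -1.] F [ 1.12 -0.23 -2.6 ] T [-0.029 -0.005  0.015] o 0.0134 j [0.19 0.66 1.4  0.   1.08 0.58][ WARN:0@1.910] global loadsave.cpp:1063 imwrite_ Unsupported depth image for selected encoder is fallbacked to CV_8U.
```

View pics/o5.png

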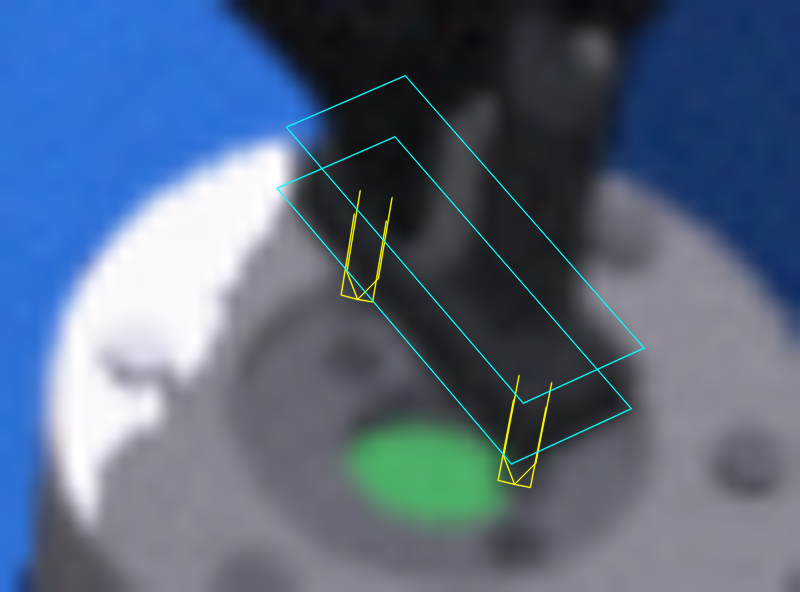

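View pics/s5.png

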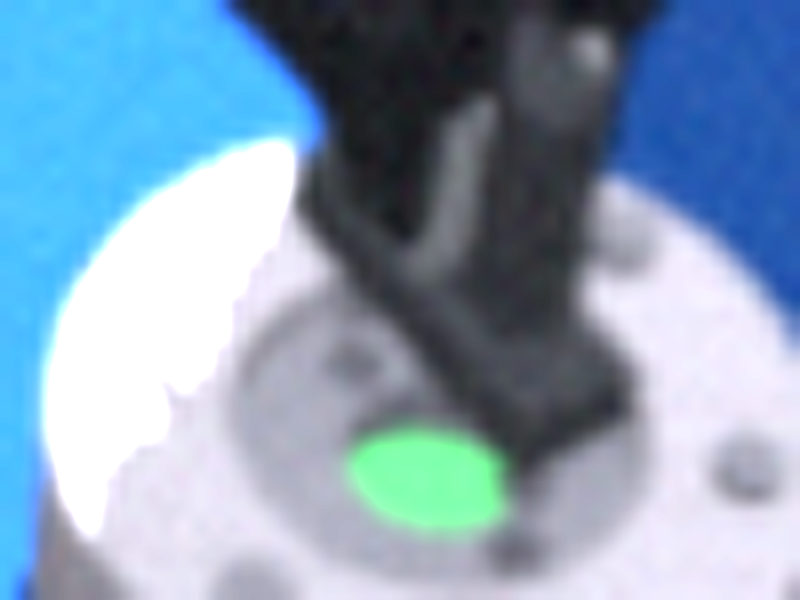

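```bash
python3 -c "
from h import *
for i in range(2): st(); viewer.capture('top')
st()
plan([.598,.198,.107],-22,8,0)"
```

```text
t 9.3 p [0.5972 0.195  0.113 ] yaw -22.18 down [-0.001 -0.    -1.   ] F [-0.66  0.14 -2.47] T [ 0.017  0.071 -0.022] o 0.0132 j [0.19 0.66 1.4  0.   1.08 0.58]
t 9.35 p [0.5972 0.1951 0.1134] yaw -22.18 down [-0.001 -0.    -1.   ] F [-0.59 -0.67 -3.18] T [-0.03  -0.017  0.032] o 0.0133 j [0.19 0.66 1.4  0.   1.08 0.58]
t 9.4 p [0.5974 0.1951 0.1139] yaw -22.17 down [-0.001 -0.    -1.   ] F [-0.01  0.28 -2.48] T [ 0.038 -0.047 -0.018] o 0.0135 j [0.19 0.66 1.4  0.   1.08 0.58]
0 -0.0001 0.0009 0.0004 0.000 -0.000 -0.000; 0 -0.0001 0.0009 0.0004 0.000 -0.000 -0.000; 0 -0.0001 0.0009 0.0004 0.000 -0.000 -0.000; 0 -0.0001 0.0009 0.0004 0.000 -0.000 -0.000; 0 -0.0001 0.0009 0.0004 0.000 -0.000 -0.000; 0 -0.0001 0.0009 0.0004 0.000 -0.000 -0.000; 0 -0.0001 0.0009 0.0004 0.000 -0.000 -0.000; 0 -0.0001 0.0009 0.0004 0.000 -0.000 -0.000
```

Request:
send_rows(plan="0 -0.0001 0.001 0.0004 0 0 0; 0 -0.0001 0.001 0.0004 0 0 0; 0 -0.0001 0.001 0.0004 0 0 0; 0 -0.0001 0.001 0.0004 0 0 0; 0 -0.0001 0.001 0.0004 0 0 0; 0 0 0.001 0.0004 0 0 0; 0 0 0.001 0.0004 0 0 0; 0 0 0 0.0002 0 0 0")

```text
clock: 10.2
tcp_pos: [0.5982, 0.1982, 0.1071]
orientation: [0.694, -0.136, 0.136, -0.694]
force: [-0.2, -0.3, -2.0]
opening: 0.0133
```

```bash
python3 -c "
from h import *
st()
im=viewer.capture('scene')
cv2.imwrite('pics/raw6.png',im[:,:,::-1])
overlay('pics/raw6.png','pics/o6.png',360,235,50,dx=-.0033,k=16)
f=lambda im,x,y,w,h:cv2.resize(im[y:y+h,x:x+w],(800,600),interpolation=cv2.INTER_CUBIC)
cv2.imwrite('pics/s6.png',np.clip(f(im,360,235,50,37)[:,:,::-1]*1.7,0,255).astype(np.uint8))
"
```

```text
t 10.2 p [0.5982 0.1982 0.1071] yaw -22.17 down [-0.  0. -1.] F [-0.22 -0.29 -2.05] T [-0.007  0.005 -0.02 ] o 0.0133 j [0.2  0.67 1.4  0.   1.07 0.59]
```

View pics/s6.png

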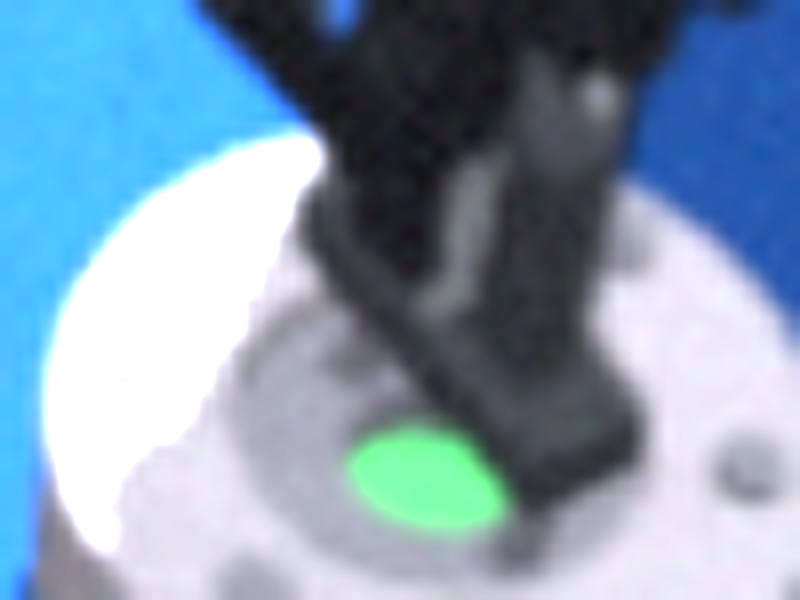

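Request:
send_rows(plan="0 0 0.0004 0 0 0 0; 0 0 0.0004 0 0 0 0; 0 0 0.0004 0 0 0 0; 0 0 0.0004 0 0 0 0; 0 0 0.0004 0 0 0 0; 0 0 0.0004 0 0 0 0; 0 0 0.0004 0 0 0 0; 0 0 0 0 0 0 0")

```text
clock: 11.05
tcp_pos: [0.5983, 0.1981, 0.1044]
orientation: [-0.694, 0.136, -0.136, 0.694]
force: [0.4, -0.9, -2.9]
opening: 0.0133
```

Request:
send_rows(plan="0 0 0.0003 0 0 0 0; 0 0 0.0002 0 0 0 0; 0 0 0.0002 0 0 0 0; 0 0 0.0002 0 0 0 0; 0 0 0.0002 0 0 0 0; 0 0 0.0002 0 0 0 0; 0 0 0 0 0 0 0; 0 0 0 0 0 0 0")

```text
clock: 11.85
tcp_pos: [0.5983, 0.1981, 0.1032]
orientation: [-0.694, 0.136, -0.136, 0.694]
force: [0.5, 0.5, -2.8]
opening: 0.0135
```

```bash
python3 -c "
from h import *
st()"
```

```text
t 11.85 p [0.5983 0.1981 0.1032] yaw -22.17 down [ 0.  0. -1.] F [ 0.5   0.53 -2.77] T [ 0.01  -0.015 -0.014] o 0.0135 j [0.2  0.68 1.4  0.   1.06 0.59]
```

Request:
send_rows(plan="0 0 0.0002 0 0 0 0; 0 0 0.0002 0 0 0 0; 0 0 0.0002 0 0 0 0; 0 0 0.0002 0 0 0 0; 0 0 0.0002 0 0 0 0; 0 0 0.0001 0 0 0 0; 0 0 0 0 0 0 0; 0 0 0 0 0 0 0")

```text
clock: 12.65
tcp_pos: [0.5983, 0.1981, 0.1021]
orientation: [-0.694, 0.136, -0.136, 0.694]
force: [0.0, 0.1, -2.7]
opening: 0.0132
```

```bash
python3 -c "
from h import *
st()"
```

```text
t 12.65 p [0.5983 0.1981 0.1021] yaw -22.17 down [ 0.  0. -1.] F [ 0.04  0.11 -2.73] T [-0.024  0.041  0.022] o 0.0132 j [0.2  0.68 1.41 0.   1.06 0.59]
```

Slightly below nominal contact, no force yet.

Request:
send_rows(plan="0 0 0.0002 0 0 0 0; 0 0 0.0002 0 0 0 0; 0 0 0.0002 0 0 0 0; 0 0 0.0002 0 0 0 0; 0 0 0.0002 0 0 0 0; 0 0 0 0 0 0 0; 0 0 0 0 0 0 0; 0 0 0 0 0 0 0")

```text
clock: 13.45
tcp_pos: [0.5983, 0.1981, 0.1011]
orientation: [0.694, -0.136, 0.136, -0.694]
force: [-0.2, -1.4, -1.1]
opening: 0.0131
```

```bash
python3 -c "
from h import *
st()"
```

```text
t 13.45 p [0.5983 0.1981 0.1011] yaw -22.17 down [ 0. -0. -1.] F [-0.16 -1.38 -1.08] T [-0.178  0.06  -0.029] o 0.0131 j [ 0.2   0.68  1.41 -0.    1.06  0.59]
```

Request:
send_rows(plan="0 0 0.0001 0 0 0 0; 0 0 0.0001 0 0 0 0; 0 0 0.0001 0 0 0 0; 0 0 0.0001 0 0 0 0; 0 0 0.0001 0 0 0 0; 0 0 0 0 0 0 0; 0 0 0 0 0 0 0; 0 0 0 0 0 0 0")

```text
clock: 14.25
tcp_pos: [0.5984, 0.1981, 0.1008]
orientation: [-0.694, 0.136, -0.136, 0.694]
force: [-0.1, -0.4, 1.5]
opening: 0.0134
```

```bash
python3 -c "
from h import *
st();viewer.capture('top');st();im=viewer.capture('scene');st()
cv2.imwrite('pics/raw7.png',im[:,:,::-1])
overlay('pics/raw7.png','pics/o7.png',360,235,50,dx=-.0033,k=16)
f=lambda im,x,y,w,h:cv2.resize(im[y:y+h,x:x+w],(800,600),interpolation=cv2.INTER_CUBIC)
cv2.imwrite('pics/s7.png',np.clip(f(im,360,235,50,37)[:,:,::-1]*1.7,0,255).astype(np.uint8))
"
```

```text
t 14.25 p [0.5984 0.1981 0.1008] yaw -22.17 down [ 0.  0. -1.] F [-0.07 -0.39  1.5 ] T [-0.194  0.186  0.036] o 0.0134 j [0.2  0.68 1.41 0.   1.06 0.59]
t 14.3 p [0.5983 0.1981 0.1007] yaw -22.17 down [ 0.  0. -1.] F [-1.14 -0.    1.36] T [-0.282  0.252  0.023] o 0.0136 j [0.2  0.68 1.41 0.   1.06 0.59]
t 14.35 p [0.5984 0.1981 0.1007] yaw -22.17 down [ 0.  0. -1.] F [-1.42 -1.02  1.79] T [-0.244  0.182  0.025] o 0.0136 j [0.2  0.68 1.41 0.   1.06 0.59]
```

View pics/s7.png

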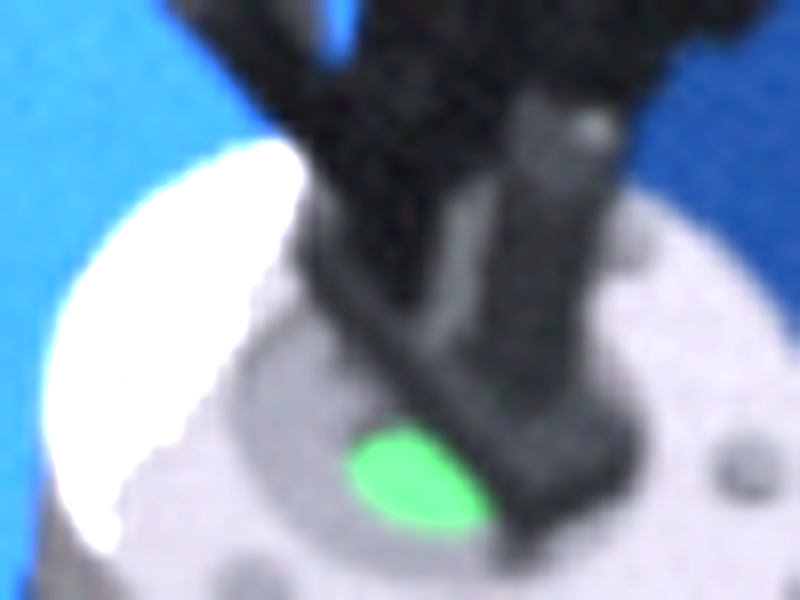

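Request:
send_rows(plan="0 -0.0001 0 -0.0001 0 0 0; 0 -0.0001 0 -0.0001 0 0 0; 0 -0.0001 0 -0.0001 0 0 0; 0 -0.0001 0 -0.0001 0 0 0; 0 -0.0001 0 -0.0001 0 0 0; 0 0 0 0 0 0 0; 0 0 0 0 0 0 0; 0 0 0 0 0 0 0")

```text
clock: 15.15
tcp_pos: [0.5974, 0.1978, 0.1004]
orientation: [0.694, -0.136, 0.136, -0.694]
force: [0.1, -1.6, -2.3]
opening: 0.0139
```

```bash
cat >> h.py <<'E'
def avg(n=3):
    L=[sensors.state()]
    for i in range(n-1): viewer.capture('top');L.append(sensors.state())
    F=np.mean([l['force'] for l in L],0);T=np.mean([l['ft_torque'] for l in L],0)
    a=np.radians(yaw());tx=np.array([np.cos(a),np.sin(a)]);tz=np.array([-tx[1],tx[0]])
    print('Ftool x,z',round(F[:2]@tx,2),round(F[:2]@tz,2),'down-load',round(F[2]+2.7,2),'T about tx,tz,up',round(T[:2]@tx,3),round(T[:2]@tz,3),round(T[2],3))
E
python3 -c "
from h import *
st();avg()"
```

```text
t 15.15 p [0.5974 0.1978 0.1004] yaw -22.17 down [-0.001 -0.    -1.   ] F [ 0.13 -1.57 -2.26] T [-0.451  0.001 -0.061] o 0.0139 j [0.2  0.68 1.41 0.   1.05 0.58]
Ftool x,z 0.57 -1.58 down-load 1.01 T about tx,tz,up -0.388 -0.155 -0.026
```

Request:
send_rows(plan="0 0 0.0001 -0.0002 0 0 0; 0 0 0.0001 -0.0002 0 0 0; 0 0 0.0001 -0.0002 0 0 0; 0 0 0.0001 -0.0002 0 0 0; 0 0 0.0001 -0.0001 0 0 0; 0 0 0 0 0 0 0; 0 0 0 0 0 0 0; 0 0 0 0 0 0 0")

```text
clock: 16.05
tcp_pos: [0.5973, 0.1971, 0.1001]
orientation: [-0.694, 0.136, -0.136, 0.694]
force: [-0.2, -0.4, -2.0]
opening: 0.0135
```

```bash
python3 -c "
from h import *
st();avg()"
```

```text
t 16.05 p [0.5973 0.1971 0.1001] yaw -22.17 down [-0.  0. -1.] F [-0.23 -0.37 -2.  ] T [ 0.012 -0.004 -0.026] o 0.0135 j [0.2  0.68 1.41 0.   1.05 0.58]
Ftool x,z -0.22 0.05 down-load 0.18 T about tx,tz,up -0.009 -0.001 -0.033
```

Forces vanished. Descend further, 1.5 mm.

Request:
send_rows(plan="0 0 0.0003 0 0 0 0; 0 0 0.0003 0 0 0 0; 0 0 0.0003 0 0 0 0; 0 0 0.0003 0 0 0 0; 0 0 0.0003 0 0 0 0; 0 0 0 0 0 0 0; 0 0 0 0 0 0 0; 0 0 0 0 0 0 0")

```text
clock: 16.95
tcp_pos: [0.5973, 0.197, 0.0986]
orientation: [0.694, -0.136, 0.136, -0.694]
force: [-0.4, 0.3, -2.3]
opening: 0.0129
```

```bash
python3 -c "
from h import *
st();avg()"
```

```text
t 16.95 p [0.5973 0.197  0.0986] yaw -22.17 down [-0.  0. -1.] F [-0.43  0.32 -2.28] T [-0.068  0.03  -0.005] o 0.0129 j [0.2  0.68 1.41 0.   1.05 0.58]
Ftool x,z -0.42 -0.2 down-load -0.25 T about tx,tz,up -0.109 -0.031 -0.0
```

Request:
send_rows(plan="0 0 0.0003 -0.0001 0 0 0; 0 0 0.0004 -0.0001 0 0 0; 0 0 0.0004 0 0 0 0; 0 0 0.0004 0 0 0 0; 0 0 0.0004 0 0 0 0; 0 0 0.0004 0 0 0 0; 0 0 0 0 0 0 0; 0 0 0 0 0 0 0")

```text
clock: 17.85
tcp_pos: [0.5972, 0.1968, 0.0963]
orientation: [-0.694, 0.136, -0.136, 0.694]
force: [-0.8, -0.4, -3.0]
opening: 0.0139
```

```bash
python3 -c "
from h import *
st();avg()"
```

```text
t 17.85 p [0.5972 0.1968 0.0963] yaw -22.17 down [-0.  0. -1.] F [-0.77 -0.37 -3.01] T [ 0.018  0.039 -0.009] o 0.0139 j [0.2  0.68 1.41 0.   1.04 0.58]
Ftool x,z 0.14 -0.1 down-load -0.09 T about tx,tz,up -0.021 0.026 -0.001
```

Request:
send_rows(plan="0 0 0.0003 0 0 0 0; 0 0 0.0003 0 0 0 0; 0 0 0.0003 0 0 0 0; 0 0 0.0003 0 0 0 0; 0 0 0.0003 0 0 0 0; 0 0 0 0 0 0 0; 0 0 0 0 0 0 0; 0 0 0 0 0 0 0")

```text
clock: 18.75
tcp_pos: [0.5972, 0.1968, 0.0948]
orientation: [-0.694, 0.136, -0.136, 0.694]
force: [-0.1, 0.6, -3.4]
opening: 0.0137
```

```bash
python3 -c "
from h import *
st();avg()
im=viewer.capture('scene')
f=lambda im,x,y,w,h:cv2.resize(im[y:y+h,x:x+w],(800,600),interpolation=cv2.INTER_CUBIC)
cv2.imwrite('pics/s8.png',np.clip(f(im,345,215,80,60)[:,:,::-1]*1.5,0,255).astype(np.uint8))
"
```

```text
t 18.75 p [0.5972 0.1968 0.0948] yaw -22.17 down [ 0.  0. -1.] F [-0.06  0.55 -3.41] T [-0.01  -0.042 -0.014] o 0.0137 j [0.2  0.68 1.42 0.   1.04 0.58]
Ftool x,z -0.36 0.1 down-load -0.49 T about tx,tz,up 0.02 -0.021 0.005
```

View pics/s8.png

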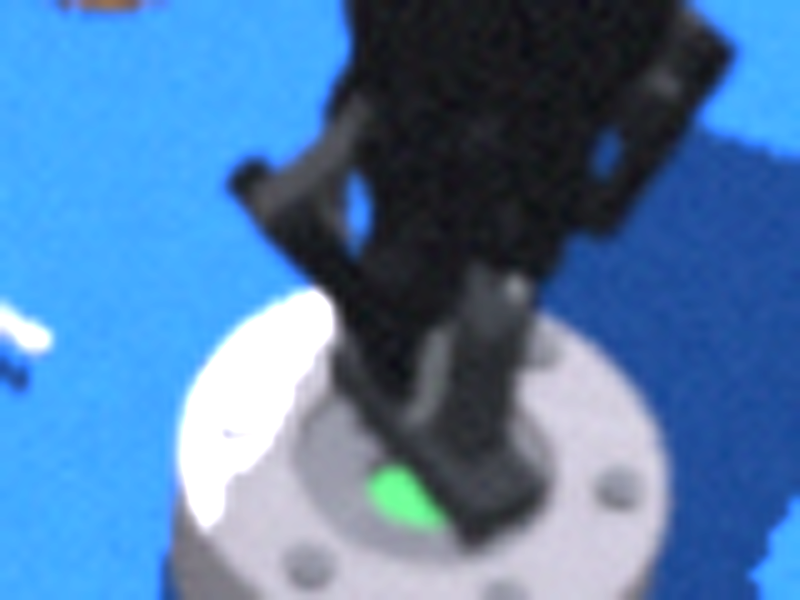

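Request:
send_rows(plan="0 0 0 0 0 0.015 0; 0 0 0 0 0 0.015 0; 0 0 0 0 0 0.015 0; 0 0 0 0 0 0.015 0; 0 0 0 0 0 0.015 0; 0 0 0 0 0 0.015 0; 0 0 0 0 0 0.015 0; 0 0 0 0 0 0.015 0")

```text
clock: 19.7
tcp_pos: [0.5971, 0.1969, 0.0948]
orientation: [0.684, -0.178, 0.178, -0.684]
force: [-0.4, 0.1, -2.8]
opening: 0.0134
```

```bash
python3 -c "
from h import *
st();avg()"
```

```text
t 19.7 p [0.5971 0.1969 0.0948] yaw -29.11 down [-0.  0. -1.] F [-0.38  0.15 -2.84] T [0.075 0.091 0.203] o 0.0134 j [0.2  0.68 1.42 0.   1.04 0.7 ]
Ftool x,z -0.44 -0.03 down-load -0.0 T about tx,tz,up -0.011 0.092 0.166
```

Request:
send_rows(plan="0 0 0 0 0 0.02 0; 0 0 0 0 0 0.02 0; 0 0 0 0 0 0.02 0; 0 0 0 0 0 0.02 0; 0 0 0 0 0 0.02 0; 0 0 0 0 0 0.02 0; 0 0 0 0 0 0.02 0; 0 0 0 0 0 0.01 0")

```text
clock: 20.6
tcp_pos: [0.5972, 0.1969, 0.0948]
orientation: [-0.669, 0.229, -0.229, 0.669]
force: [-0.7, 1.5, -2.2]
opening: 0.0136
```

```bash
python3 -c "
from h import *
st();avg()"
```

```text
t 20.6 p [0.5972 0.1969 0.0948] yaw -37.72 down [-0.  0. -1.] F [-0.67  1.46 -2.24] T [0.09  0.284 0.164] o 0.0136 j [0.2  0.68 1.42 0.   1.04 0.85]
Ftool x,z -0.76 -0.1 down-load 0.61 T about tx,tz,up -0.072 0.248 0.151
```

Request:
send_rows(plan="0 -0.0001 0 0 0 0.015 0; 0 -0.0001 0 0 0 0.015 0; 0 -0.0001 0 0 0 0.015 0; 0 -0.0001 0 0 0 0.015 0; 0 0 0 0 0 0.015 0; 0 0 0 0 0 0.015 0; 0 0 0 0 0 0.015 0; 0 0 0 0 0 0 0")

```text
clock: 21.5
tcp_pos: [0.597, 0.197, 0.0948]
orientation: [-0.656, 0.263, -0.263, 0.656]
force: [1.0, -1.5, -3.0]
opening: 0.0132
```

```bash
python3 -c "
from h import *
st();avg()"
```

```text
t 21.5 p [0.597  0.197  0.0948] yaw -43.7 down [ 0. -0. -1.] F [ 1.02 -1.5  -2.98] T [-0.234 -0.076  0.066] o 0.0132 j [ 0.2   0.68  1.42 -0.    1.04  0.96]
Ftool x,z 1.25 -0.35 down-load -0.06 T about tx,tz,up -0.124 -0.265 0.137
```

Request:
send_rows(plan="0 0.0001 0 -0.0001 0 0.015 0; 0 0.0001 0 0 0 0.015 0; 0 0 0 0 0 0.015 0; 0 0 0 0 0 0.015 0; 0 0 0 0 0 0.015 0; 0 0 0 0 0 0.015 0; 0 0 0 0 0 0.015 0; 0 0 0 0 0 0.015 0")

```text
clock: 22.4
tcp_pos: [0.597, 0.1969, 0.0948]
orientation: [-0.639, 0.302, -0.302, 0.639]
force: [-0.2, -1.1, -3.5]
opening: 0.0134
```

```bash
python3 -c "
from h import *
st();avg()"
```

```text
t 22.4 p [0.597  0.1969 0.0948] yaw -50.61 down [ 0.  0. -1.] F [-0.17 -1.11 -3.53] T [-0.143 -0.133  0.113] o 0.0134 j [0.2  0.68 1.42 0.   1.04 1.08]
Ftool x,z 0.91 -0.17 down-load -0.35 T about tx,tz,up 0.012 -0.188 0.13
```

Request:
send_rows(plan="0 0.0001 0 0 0 0.015 0; 0 0.0001 0 0 0 0.015 0; 0 0 0 0 0 0.015 0; 0 0 0 0 0 0.015 0; 0 0 0 0 0 0.015 0; 0 0 0 0 0 0.015 0; 0 0 0 0 0 0 0; 0 0 0 0 0 0 0")

```text
clock: 23.3
tcp_pos: [0.597, 0.1968, 0.0948]
orientation: [-0.625, 0.33, -0.33, 0.625]
force: [-0.6, 1.0, -2.3]
opening: 0.0133
```

```bash
python3 -c "
from h import *
st();avg()"
```

```text
t 23.3 p [0.597  0.1968 0.0948] yaw -55.69 down [-0.  0. -1.] F [-0.57  1.   -2.3 ] T [0.188 0.065 0.095] o 0.0133 j [0.2  0.68 1.42 0.   1.04 1.17]
Ftool x,z -1.03 0.33 down-load -0.02 T about tx,tz,up 0.052 0.179 0.115
```

Request:
send_rows(plan="0 -0.0001 0 0 0 0.005 0; 0 0 0 0 0 0.005 0; 0 0 0 0 0 0.005 0; 0 0 0 0 0 0.005 0; 0 0 0 0 0 0.005 0; 0 0 0 0 0 0.005 0; 0 0 0 0 0 0.005 0; 0 0 0 0 0 0.005 0")

```text
clock: 24.2
tcp_pos: [0.5971, 0.1968, 0.0948]
orientation: [-0.618, 0.343, -0.343, 0.618]
force: [-0.3, 0.6, -3.3]
opening: 0.0136
```

```bash
python3 -c "
from h import *
st();avg(1)"
```

```text
t 24.2 p [0.5971 0.1968 0.0948] yaw -58.0 down [ 0.  0. -1.] F [-0.3   0.64 -3.34] T [0.123 0.105 0.097] o 0.0136 j [0.2  0.68 1.42 0.   1.04 1.21]
Ftool x,z -0.7 0.08 down-load -0.64 T about tx,tz,up -0.024 0.16 0.097
```

Request:
send_rows(plan="0 -0.0001 0 0 0 0.005 0; 0 0 0 0 0 0.005 0; 0 0 0 0 0 0.005 0; 0 0 0 0 0 0.005 0; 0 0 0 0 0 0.005 0; 0 0 0 0 0 0.005 0; 0 0 0 0 0 0.005 0; 0 0 0 0 0 0.005 0")

```text
clock: 25.0
tcp_pos: [0.597, 0.1969, 0.0948]
orientation: [-0.611, 0.355, -0.355, 0.611]
force: [-0.2, 0.0, -2.1]
opening: 0.0133
```

```bash
python3 -c "
from h import *
st();avg(1)"
```

```text
t 25.0 p [0.597  0.1969 0.0948] yaw -60.3 down [ 0.  0. -1.] F [-0.15  0.01 -2.15] T [ 0.048 -0.047  0.156] o 0.0133 j [0.2  0.68 1.42 0.   1.04 1.25]
Ftool x,z -0.09 -0.13 down-load 0.55 T about tx,tz,up 0.064 0.018 0.156
```

Request:
send_rows(plan="0 0 0 0 0 0.005 0; 0 0 0 0 0 0.005 0; 0 0 0 0 0 0.005 0; 0 0 0 0 0 0.005 0; 0 0 0 0 0 0.005 0; 0 0 0 0 0 0.005 0; 0 0 0 0 0 0.005 0; 0 0 0 0 0 0.005 0")

```text
clock: 25.8
tcp_pos: [0.597, 0.1969, 0.0948]
orientation: [-0.604, 0.367, -0.367, 0.604]
force: [-0.3, 0.1, -2.7]
opening: 0.0134
```

```bash
python3 -c "
from h import *
st();avg(1)"
```

```text
t 25.8 p [0.597  0.1969 0.0948] yaw -62.6 down [ 0.  0. -1.] F [-0.29  0.12 -2.69] T [-0.023 -0.061  0.15 ] o 0.0134 j [0.2  0.68 1.42 0.   1.04 1.29]
Ftool x,z -0.24 -0.2 down-load 0.01 T about tx,tz,up 0.043 -0.048 0.15
```

Request:
send_rows(plan="0 0 0 0 0 0.005 0; 0 0 0 0 0 0.005 0; 0 0 0 0 0 0.005 0; 0 0 0 0 0 0.005 0; 0 0 0 0 0 0.005 0; 0 0 0 0 0 0.005 0; 0 0 0 0 0 0.005 0; 0 0 0 0 0 0.005 0")

```text
clock: 26.6
tcp_pos: [0.597, 0.1969, 0.0948]
orientation: [-0.597, 0.379, -0.379, 0.597]
force: [0.4, 0.2, -1.6]
opening: 0.0134
```

```bash
python3 -c "
from h import *
st();avg(1)"
```

```text
t 26.6 p [0.597  0.1969 0.0948] yaw -64.88 down [ 0.  0. -1.] F [ 0.36  0.15 -1.56] T [-0.041 -0.032  0.153] o 0.0134 j [0.2  0.68 1.42 0.   1.04 1.33]
Ftool x,z 0.02 0.39 down-load 1.14 T about tx,tz,up 0.012 -0.051 0.153
```

Request:
send_rows(plan="0 0 0 0 0 0.005 0; 0 0 0 0 0 0.005 0; 0 0 0 0 0 0.005 0; 0 0 0 0 0 0.005 0; 0 0 0 0 0 0.005 0; 0 0 0 0 0 0.005 0; 0 0 0 0 0 0.005 0; 0 0 0 0 0 0.005 0")

```text
clock: 27.4
tcp_pos: [0.597, 0.1969, 0.0948]
orientation: [-0.589, 0.391, -0.391, 0.589]
force: [-0.2, 0.4, -2.9]
opening: 0.0134
```

```bash
python3 -c "
from h import *
st();avg(1)"
```

```text
t 27.4 p [0.597  0.1969 0.0948] yaw -67.18 down [ 0.  0. -1.] F [-0.22  0.41 -2.91] T [-0.02  -0.104  0.143] o 0.0134 j [0.2  0.68 1.42 0.   1.04 1.37]
Ftool x,z -0.46 -0.05 down-load -0.21 T about tx,tz,up 0.088 -0.059 0.143
```

Request:
send_rows(plan="0 0 0 0 0 0.005 0; 0 0 0 0 0 0.005 0; 0 0 0 0 0 0.005 0; 0 0 0 0 0 0.005 0; 0 0 0 0 0 0.005 0; 0 0 0 0 0 0.005 0; 0 0 0 0 0 0.005 0; 0 0 0 0 0 0.005 0")

```text
clock: 28.2
tcp_pos: [0.597, 0.1969, 0.0948]
orientation: [-0.581, 0.403, -0.403, 0.581]
force: [-0.2, 0.1, -2.5]
opening: 0.0132
```

```bash
python3 -c "
from h import *
st();avg(1)"
```

```text
t 28.2 p [0.597  0.1969 0.0948] yaw -69.46 down [ 0.  0. -1.] F [-0.22  0.08 -2.52] T [-0.041 -0.028  0.106] o 0.0132 j [0.2  0.68 1.42 0.   1.04 1.41]
Ftool x,z -0.15 -0.17 down-load 0.18 T about tx,tz,up 0.011 -0.048 0.106
```

Request:
send_rows(plan="0 0 0 0 0 0.005 0; 0 0 0 0 0 0.005 0; 0 0 0 0 0 0.005 0; 0 0 0 0 0 0.005 0; 0 0 0 0 0 0.005 0; 0 0 0 0 0 0.005 0; 0 0 0 0 0 0.005 0; 0 0 0 0 0 0.005 0")

```text
clock: 29.0
tcp_pos: [0.597, 0.1969, 0.0948]
orientation: [-0.573, 0.414, -0.414, 0.573]
force: [0.5, -0.2, -2.3]
opening: 0.0131
```

```bash
python3 -c "
from h import *
st();avg(1)"
```

```text
t 29.0 p [0.597  0.1969 0.0948] yaw -71.76 down [ 0.  0. -1.] F [ 0.51 -0.16 -2.34] T [-0.061  0.002  0.119] o 0.0131 j [0.2  0.68 1.42 0.   1.04 1.45]
Ftool x,z 0.31 0.43 down-load 0.36 T about tx,tz,up -0.021 -0.058 0.119
```

Request:
send_rows(plan="0 0 0 0 0 0.005 0; 0 0 0 0 0 0.005 0; 0 0 0 0 0 0.005 0; 0 0 0 0 0 0.005 0; 0 0 0 0 0 0.005 0; 0 0 0 0 0 0.005 0; 0 0 0 0 0 0.005 0; 0 0 0 0 0 0.005 0")

```text
clock: 29.8
tcp_pos: [0.597, 0.1969, 0.0948]
orientation: [-0.565, 0.426, -0.426, 0.565]
force: [0.6, -0.1, -2.8]
opening: 0.0134
```

```bash
python3 -c "
from h import *
st();avg(1)"
```

```text
t 29.8 p [0.597  0.1969 0.0948] yaw -74.05 down [ 0.  0. -1.] F [ 0.64 -0.13 -2.76] T [-0.054 -0.029  0.212] o 0.0134 j [0.2  0.68 1.42 0.   1.04 1.49]
Ftool x,z 0.3 0.58 down-load -0.06 T about tx,tz,up 0.013 -0.06 0.212
```

Request:
send_rows(plan="0 0 0 0 0 0.003 0; 0 0 0 0 0 0.003 0; 0 0 0 0 0 0.003 0; 0 0 0 0 0 0.003 0; 0 0 0 0 0 0.003 0; 0 0 0 0 0 0 0; 0 0 0 0 0 0 0; 0 0 0 0 0 0 0")

```text
clock: 30.6
tcp_pos: [0.597, 0.1969, 0.0948]
orientation: [-0.561, 0.43, -0.43, 0.561]
force: [-0.1, -0.4, -3.5]
opening: 0.0134
```

```bash
python3 -c "
from h import *
st();avg(3)"
```

```text
t 30.6 p [0.597  0.1969 0.0948] yaw -74.88 down [ 0.  0. -1.] F [-0.05 -0.41 -3.52] T [-0.029  0.062  0.148] o 0.0134 j [0.2  0.68 1.42 0.   1.04 1.5 ]
Ftool x,z 0.19 0.22 down-load -0.31 T about tx,tz,up -0.015 -0.012 0.158
```

Request:
send_rows(plan="0 0 0 0 0 0.005 0; 0 0 0 0 0 0.005 0; 0 0 0 0 0 0.005 0; 0 0 0 0 0 0.005 0; 0 0 0 0 0 0.005 0; 0 0 0 0 0 0.005 0; 0 0 0 0 0 0.005 0; 0 0 0 0 0 0 0")

```text
clock: 31.5
tcp_pos: [0.597, 0.1969, 0.0948]
orientation: [-0.554, 0.44, -0.44, 0.554]
force: [0.5, -0.9, -3.0]
opening: 0.0134
```

```bash
python3 -c "
from h import *
st();avg(1)"
```

```text
t 31.5 p [0.597  0.1969 0.0948] yaw -76.9 down [ 0.  0. -1.] F [ 0.53 -0.9  -3.04] T [0.004 0.029 0.132] o 0.0134 j [0.2  0.68 1.42 0.   1.04 1.54]
Ftool x,z 1.0 0.32 down-load -0.34 T about tx,tz,up -0.027 0.011 0.132
```

Request:
send_rows(plan="0 0 0 0 0 0.005 0; 0 0 0 0 0 0.005 0; 0 0 0 0 0 0.005 0; 0 0 0 0 0 0.005 0; 0 0 0 0 0 0.005 0; 0 0 0 0 0 0.005 0; 0 0 0 0 0 0.005 0; 0 0 0 0 0 0 0")

```text
clock: 32.3
tcp_pos: [0.597, 0.1969, 0.0948]
orientation: [-0.546, 0.449, -0.449, 0.546]
force: [0.1, -0.1, -2.7]
opening: 0.0132
```

```bash
python3 -c "
from h import *
st();avg(1)"
```

```text
t 32.3 p [0.597  0.1969 0.0948] yaw -78.91 down [ 0.  0. -1.] F [ 0.15 -0.06 -2.71] T [0.01  0.079 0.117] o 0.0132 j [0.2  0.68 1.42 0.   1.04 1.57]
Ftool x,z 0.09 0.13 down-load -0.01 T about tx,tz,up -0.076 0.025 0.117
```

Request:
send_rows(plan="0 0 0 0 0 0.005 0; 0 0 0 0 0 0.005 0; 0 0 0 0 0 0.005 0; 0 0 0 0 0 0.005 0; 0 0 0 0 0 0.005 0; 0 0 0 0 0 0.005 0; 0 0 0 0 0 0.005 0; 0 0 0 0 0 0 0")

```text
clock: 33.1
tcp_pos: [0.597, 0.1969, 0.0948]
orientation: [-0.538, 0.459, -0.459, 0.538]
force: [0.0, 0.3, -2.5]
opening: 0.0133
```

```bash
python3 -c "
from h import *
st();avg(1)"
```

```text
t 33.1 p [0.597  0.1969 0.0948] yaw -80.91 down [ 0.  0. -1.] F [ 0.02  0.25 -2.54] T [-0.038  0.036  0.242] o 0.0133 j [0.2  0.68 1.42 0.   1.04 1.61]
Ftool x,z -0.25 0.06 down-load 0.16 T about tx,tz,up -0.042 -0.032 0.242
```

Request:
send_rows(plan="0 0 0 0 0 0.004 0; 0 0 0 0 0 0.004 0; 0 0 0 0 0 0.004 0; 0 0 0 0 0 0.004 0; 0 0 0 0 0 0 0; 0 0 0 0 0 0 0; 0 0 0 0 0 0 0; 0 0 0 0 0 0 0")

```text
clock: 33.9
tcp_pos: [0.597, 0.1969, 0.0948]
orientation: [-0.534, 0.463, -0.463, 0.534]
force: [-0.0, 0.1, -3.1]
opening: 0.0135
```

```bash
python3 -c "
from h import *
st();avg(3)"
```

```text
t 33.9 p [0.597  0.1969 0.0948] yaw -81.82 down [ 0.  0. -1.] F [-0.04  0.14 -3.1 ] T [0.032 0.023 0.303] o 0.0135 j [0.2  0.68 1.42 0.   1.04 1.62]
Ftool x,z 0.04 -0.23 down-load -0.0 T about tx,tz,up -0.029 0.009 0.326
```

Request:
send_rows(plan="0 0 0 0 0 0.004 0; 0 0 0 0 0 0.004 0; 0 0 0 0 0 0 0; 0 0 0 0 0 0 0; 0 0 0 0 0 0 0; 0 0 0 0 0 0 0; 0 0 0 0 0 0 0; 0 0 0 0 0 0 0")

```text
clock: 34.8
tcp_pos: [0.597, 0.1969, 0.0948]
orientation: [-0.533, 0.465, -0.465, 0.533]
force: [0.4, -0.5, -2.9]
opening: 0.0135
```

```bash
python3 -c "
from h import *
st();avg(3)"
```

```text
t 34.8 p [0.597  0.1969 0.0948] yaw -82.28 down [-0.  0. -1.] F [ 0.38 -0.5  -2.91] T [0.032 0.059 0.341] o 0.0135 j [0.2  0.68 1.42 0.   1.04 1.63]
Ftool x,z -0.02 0.09 down-load 0.42 T about tx,tz,up -0.063 0.043 0.366
```

Request:
send_rows(plan="0 0 0 0 0 -0.01 0; 0 0 0 0 0 -0.01 0; 0 0 0 0 0 -0.01 0; 0 0 0 0 0 -0.01 0; 0 0 0 0 0 -0.01 0; 0 0 0 0 0 -0.01 0; 0 0 0 0 0 -0.01 0; 0 0 0 0 0 0 0")

```text
clock: 35.7
tcp_pos: [0.597, 0.1968, 0.0948]
orientation: [-0.549, 0.446, -0.446, 0.549]
force: [-0.3, 0.4, -2.2]
opening: 0.0131
```

```bash
python3 -c "
from h import *
st();avg(3)"
```

```text
t 35.7 p [0.597  0.1968 0.0948] yaw -78.25 down [ 0.  0. -1.] F [-0.28  0.38 -2.15] T [ 0.014  0.087 -0.007] o 0.0131 j [0.2  0.68 1.42 0.   1.04 1.56]
Ftool x,z -0.22 0.01 down-load 0.53 T about tx,tz,up -0.068 -0.001 0.005
```

Torque is free. Withdraw straight up.

Request:
send_rows(plan="0 0 -0.002 0 0 0 0; 0 0 -0.003 0 0 0 0; 0 0 -0.004 0 0 0 0; 0 0 -0.006 0 0 0 0; 0 0 -0.01 0 0 0 0; 0 0 -0.015 0 0 0 0; 0 0 -0.015 0 0 0 0; 0 0 -0.012 0 0 0 0")

```text
clock: 36.6
tcp_pos: [0.5974, 0.197, 0.1637]
orientation: [-0.548, 0.446, -0.447, 0.549]
force: [-0.0, 0.6, -3.0]
opening: 0.0133
```

```bash
python3 -c "
from h import *
st();avg(1)
im=viewer.capture('scene')
f=lambda im,x,y,w,h:cv2.resize(im[y:y+h,x:x+w],(800,600),interpolation=cv2.INTER_CUBIC)
cv2.imwrite('pics/s9.png',np.clip(f(im,345,215,80,60)[:,:,::-1]*1.5,0,255).astype(np.uint8))
plan([.5762,-.1794,.164],-76.55,24,0)
"
```

```text
t 36.6 p [0.5974 0.197  0.1637] yaw -78.26 down [ 0.002  0.    -1.   ] F [-0.04  0.65 -2.98] T [ 0.037 -0.005 -0.004] o 0.0133 j [0.2  0.61 1.35 0.   1.18 1.56]
Ftool x,z -0.64 0.1 down-load -0.28 T about tx,tz,up 0.013 0.035 -0.004
0 0.0152 0.0000 -0.0041 -0.000 -0.001 0.000; 0 0.0152 0.0000 -0.0041 -0.000 -0.001 0.000; 0 0.0152 0.0001 -0.0041 -0.000 -0.001 0.000; 0 0.0152 0.0001 -0.0041 -0.000 -0.001 0.000; 0 0.0152 0.0001 -0.0042 -0.000 -0.001 0.000; 0 0.0151 0.0001 -0.0042 -0.000 -0.001 0.000; 0 0.0151 0.0001 -0.0042 -0.000 -0.001 0.000; 0 0.0151 0.0001 -0.0042 -0.000 -0.001 0.000
0 0.0151 0.0001 -0.0042 -0.000 -0.001 0.000; 0 0.0151 0.0001 -0.0043 -0.000 -0.001 0.000; 0 0.0151 0.0001 -0.0043 -0.000 -0.001 0.000; 0 0.0151 0.0001 -0.0043 -0.000 -0.001 0.000; 0 0.0151 0.0001 -0.0043 -0.000 -0.001 0.000; 0 0.0151 0.0001 -0.0043 -0.000 -0.001 0.000; 0 0.0151 0.0001 -0.0044 -0.000 -0.001 0.000; 0 0.0151 0.0001 -0.0044 -0.000 -0.001 0.000
0 0.0151 0.0001 -0.0044 -0.000 -0.001 0.000; 0 0.0151 0.0001 -0.0044 -0.000 -0.001 0.000; 0 0.0151 0.0001 -0.0044 -0.000 -0.001 0.000; 0 0.0151 0.0001 -0.0044 -0.000 -0.001 0.000; 0 0.0151 0.0001 -0.0045 -0.000 -0.001 0.000; 0 0.0151 0.0001 -0.0045 -0.000 -0.001 0.000; 0 0.0151 0.0001 -0.0045 -0.000 -0.001 0.000; 0 0.0151 0.0001 -0.0045 -0.000 -0.001 0.000
```

View pics/s9.png

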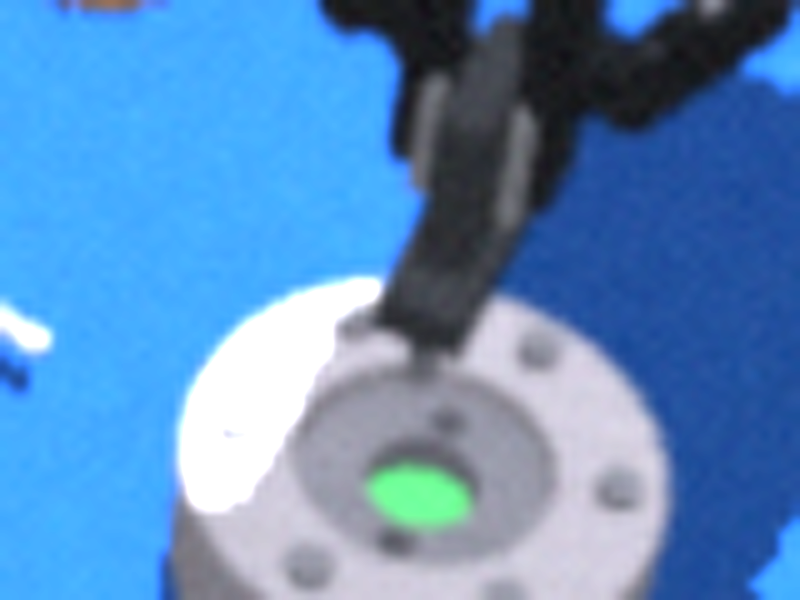

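Request:
send_rows(plan="0 0.0152 0 -0.0041 0 -0.001 0; 0 0.0152 0 -0.0041 0 -0.001 0; 0 0.0152 0 -0.0041 0 -0.001 0; 0 0.0152 0 -0.0041 0 -0.001 0; 0 0.0152 0 -0.0042 0 -0.001 0; 0 0.0151 0 -0.0042 0 -0.001 0; 0 0.0151 0 -0.0042 0 -0.001 0; 0 0.0151 0 -0.0042 0 -0.001 0")

```text
clock: 37.45
tcp_pos: [0.5895, 0.0699, 0.1618]
orientation: [-0.55, 0.444, -0.444, 0.55]
force: [0.3, 0.5, -2.0]
opening: 0.0136
```

Request:
send_rows(plan="0 0.0151 0 -0.0042 0 -0.001 0; 0 0.0151 0 -0.0043 0 -0.001 0; 0 0.0151 0 -0.0043 0 -0.001 0; 0 0.0151 0 -0.0043 0 -0.001 0; 0 0.0151 0 -0.0043 0 -0.001 0; 0 0.0151 0 -0.0043 0 -0.001 0; 0 0.0151 0 -0.0044 0 -0.001 0; 0 0.0151 0 -0.0044 0 -0.001 0")

```text
clock: 38.25
tcp_pos: [0.5817, -0.0554, 0.1618]
orientation: [-0.552, 0.442, -0.442, 0.552]
force: [-0.2, -0.5, -3.5]
opening: 0.0132
```

Request:
send_rows(plan="0 0.0151 0 -0.0044 0 -0.002 0; 0 0.0151 0 -0.0044 0 -0.002 0; 0 0.0151 0 -0.0044 0 -0.002 0; 0 0.0151 0 -0.0044 0 -0.002 0; 0 0.0151 0 -0.0045 0 -0.002 0; 0 0.0151 0 -0.0045 0 -0.002 0; 0 0.0151 0 -0.0045 0 -0.001 0; 0 0.0151 0 -0.0045 0 -0.001 0")

```text
clock: 39.05
tcp_pos: [0.5743, -0.1811, 0.1618]
orientation: [-0.555, 0.438, -0.438, 0.555]
force: [-0.1, 0.1, -3.0]
opening: 0.0131
```

```bash
python3 -c "
from h import *
st()
im=viewer.capture('scene');im2=viewer.capture('top');cv2.imwrite('pics/t10.png',im2[:,:,::-1])
f=lambda im,x,y,w,h:cv2.resize(im[y:y+h,x:x+w],(400,300),interpolation=cv2.INTER_CUBIC)
cv2.imwrite('pics/s10.png',np.clip(np.hstack([f(im,235,130,100,75),f(im2,217,174,64,48)])[:,:,::-1]*1.2,0,255).astype(np.uint8))
plan([.5759,-.1794,.12],-76.55,8,0)
"
```

```text
t 39.05 p [ 0.5743 -0.1811  0.1618] yaw -76.55 down [-0.  0. -1.] F [-0.14  0.11 -2.96] T [-0.028  0.039  0.026] o 0.0131 j [-0.43  0.57  1.43  0.    1.14  0.9 ]
0 -0.0003 0.0052 0.0003 -0.000 -0.000 0.000; 0 -0.0003 0.0052 0.0003 -0.000 -0.000 0.000; 0 -0.0003 0.0052 0.0003 -0.000 -0.000 0.000; 0 -0.0003 0.0052 0.0003 -0.000 -0.000 0.000; 0 -0.0003 0.0052 0.0003 -0.000 -0.000 0.000; 0 -0.0003 0.0052 0.0003 -0.000 -0.000 0.000; 0 -0.0003 0.0052 0.0003 -0.000 -0.000 0.000; 0 -0.0003 0.0052 0.0003 -0.000 -0.000 0.000
```

View pics/s10.png

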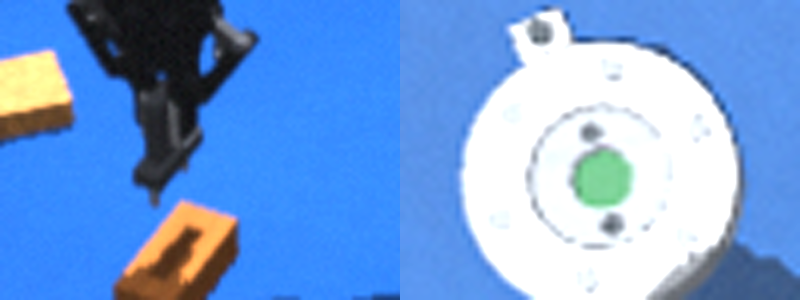

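Request:
send_rows(plan="0 -0.0003 0.005 0.0003 0 0 0; 0 -0.0003 0.005 0.0003 0 0 0; 0 -0.0003 0.005 0.0003 0 0 0; 0 -0.0003 0.005 0.0003 0 0 0; 0 -0.0003 0.005 0.0003 0 0 0; 0 -0.0003 0.005 0.0003 0 0 0; 0 -0.0002 0.005 0.0003 0 0 0; 0 -0.0002 0.005 0.0003 0 0 0")

```text
clock: 39.95
tcp_pos: [0.5763, -0.177, 0.1214]
orientation: [-0.555, 0.438, -0.438, 0.555]
force: [0.5, 0.1, -2.1]
opening: 0.0131
```

Request:
send_rows(plan="0 0 0.004 0 0 0 0; 0 0 0.004 0 0 0 0; 0 0 0.003 0 0 0 0; 0 0 0.002 0 0 0 0; 0 0 0.002 0 0 0 0; 0 0 0.001 0 0 0 0; 0 0 0 0 0 0 0; 0 0 0 0 0 0 0")

```text
clock: 40.75
tcp_pos: [0.5763, -0.1771, 0.1059]
orientation: [-0.555, 0.438, -0.438, 0.555]
force: [-0.0, -0.5, -1.9]
opening: 0.0132
```

```bash
python3 -c "
from h import *
st();avg(1)"
```

```text
t 40.75 p [ 0.5763 -0.1771  0.1059] yaw -76.55 down [ 0.  0. -1.] F [-0.02 -0.5  -1.92] T [-0.007  0.003 -0.035] o 0.0132 j [-0.43  0.63  1.49  0.    1.02  0.91]
Ftool x,z 0.48 -0.14 down-load 0.78 T about tx,tz,up -0.004 -0.006 -0.035
```

Request:
send_rows(plan="0 0.0005 0 -0.0003 0 0 0; 0 0.0005 0 -0.0003 0 0 0; 0 0.0005 0 -0.0003 0 0 0; 0 0.0006 0.001 0 0 0 0; 0 0 0.001 0 0 0 0; 0 0 0.001 0 0 0 0; 0 0 0.001 0 0 0 0; 0 0 0 0 0 0 0")

```text
clock: 41.55
tcp_pos: [0.5757, -0.1793, 0.1016]
orientation: [0.555, -0.438, 0.438, -0.555]
force: [-0.4, -0.2, -1.9]
opening: 0.0134
```

```bash
python3 -c "
from h import *
st();avg(1)"
```

```text
t 41.55 p [ 0.5757 -0.1793  0.1016] yaw -76.55 down [-0.  0. -1.] F [-0.4  -0.21 -1.87] T [ 0.011 -0.002  0.08 ] o 0.0134 j [-0.43  0.64  1.49  0.    1.01  0.91]
Ftool x,z 0.11 -0.43 down-load 0.83 T about tx,tz,up 0.005 0.01 0.08
```

Tips now 3 mm inside the slot without contact. Go down ~17 mm.

Request:
send_rows(plan="0 0 0.002 0 0 0 0; 0 0 0.002 0 0 0 0; 0 0 0.002 0 0 0 0; 0 0 0.002 0 0 0 0; 0 0 0.002 0 0 0 0; 0 0 0.002 0 0 0 0; 0 0 0.002 0 0 0 0; 0 0 0.002 0 0 0 0")

```text
clock: 42.35
tcp_pos: [0.5759, -0.1793, 0.0856]
orientation: [-0.555, 0.438, -0.438, 0.555]
force: [0.4, -0.1, -3.1]
opening: 0.0133
```

Request:
send_rows(plan="0 0 0.0004 0 0 0 0; 0 0 0.0004 0 0 0 0; 0 0 0.0004 0 0 0 0; 0 0 0.0004 0 0 0 0; 0 0 0.0003 0 0 0 0; 0 0 0.0003 0 0 0 0; 0 0 0 0 0 0 0; 0 0 0 0 0 0 0")

```text
clock: 43.15
tcp_pos: [0.5758, -0.1793, 0.0836]
orientation: [-0.555, 0.438, -0.438, 0.555]
force: [-0.4, -0.2, -2.4]
opening: 0.0132
```

```bash
python3 -c "
from h import *
st();avg(1)"
```

```text
t 43.15 p [ 0.5758 -0.1793  0.0836] yaw -76.55 down [ 0.  0. -1.] F [-0.36 -0.22 -2.4 ] T [ 0.009  0.025 -0.004] o 0.0132 j [-0.43  0.66  1.51  0.    0.98  0.91]
Ftool x,z 0.13 -0.4 down-load 0.3 T about tx,tz,up -0.022 0.015 -0.004
```

Request:
send_rows(plan="0 0 0.0003 0 0 0 0; 0 0 0.0003 0 0 0 0; 0 0 0.0003 0 0 0 0; 0 0 0.0003 0 0 0 0; 0 0 0.0002 0 0 0 0; 0 0 0 0 0 0 0; 0 0 0 0 0 0 0; 0 0 0 0 0 0 0")

```text
clock: 43.95
tcp_pos: [0.5759, -0.1793, 0.0827]
orientation: [-0.555, 0.438, -0.438, 0.555]
force: [-3.3, 0.6, 5.5]
opening: 0.0132
```

```bash
python3 -c "
from h import *
st();avg(1)"
```

```text
t 43.95 p [ 0.5759 -0.1793  0.0827] yaw -76.55 down [ 0. -0. -1.] F [-3.3   0.6   5.46] T [0.176 0.506 0.002] o 0.0132 j [-0.43  0.66  1.51  0.    0.97  0.91]
Ftool x,z -1.36 -3.07 down-load 8.16 T about tx,tz,up -0.451 0.289 0.002
```

Request:
send_rows(plan="0.4 0 0 0 0 0 0; 0.5 0 0 0 0 0 0; 0.6 0 0 0 0 0 0; 0.7 0 0 0 0 0 0; 0.8 0 0 0 0 0 0; 1 0 0 0 0 0 0; 1 0 0 0 0 0 0; 1 0 0 0 0 0 0")

```text
clock: 44.75
tcp_pos: [0.5759, -0.1793, 0.0822]
orientation: [-0.555, 0.438, -0.438, 0.555]
force: [-0.7, 0.1, -0.7]
opening: 0.0855
```

Request:
send_rows(plan="1 0 -0.01 0 0 0 0; 1 0 -0.015 0 0 0 0; 1 0 -0.02 0 0 0 0; 1 0 -0.025 0 0 0 0; 1 0 -0.025 0 0 0 0; 1 0 -0.025 0 0 0 0; 1 0 -0.015 0 0 0 0; 1 0 -0.005 0 0 0 0")

```text
clock: 45.55
tcp_pos: [0.5766, -0.1796, 0.225]
orientation: [-0.555, 0.436, -0.439, 0.556]
force: [0.4, 0.1, 0.1]
opening: 0.0854
```

```bash
python3 -c "
from h import *
st()
im=viewer.capture('scene');im2=viewer.capture('top');cv2.imwrite('pics/t11.png',im2[:,:,::-1]);cv2.imwrite('pics/s11.png',im[:,:,::-1])
for n in ('scene',):
  print([(t,viewer.mark_of(t,n)[:1]) for t in ('spanner','stand')])
f=lambda im,x,y,w,h:cv2.resize(im[y:y+h,x:x+w],(400,300),interpolation=cv2.INTER_CUBIC)
cv2.imwrite('pics/z11.png',np.clip(np.hstack([f(im,235,130,100,75),f(im2,217,174,64,48)])[:,:,::-1]*1.2,0,255).astype(np.uint8))
"
```

```text
t 45.55 p [ 0.5766 -0.1796  0.225 ] yaw -76.54 down [ 0.004 -0.002 -1.   ] F [0.4  0.11 0.07] T [-0.002  0.036 -0.021] o 0.0854 j [-0.43  0.51  1.35  0.    1.28  0.91]
[('spanner', [{'point': [0.5735, -0.1791, 0.0102], 'score': 0.68}]), ('stand', [{'point': [0.577, -0.1782, 0.0028], 'score': 0.81}])]
```

View pics/z11.png

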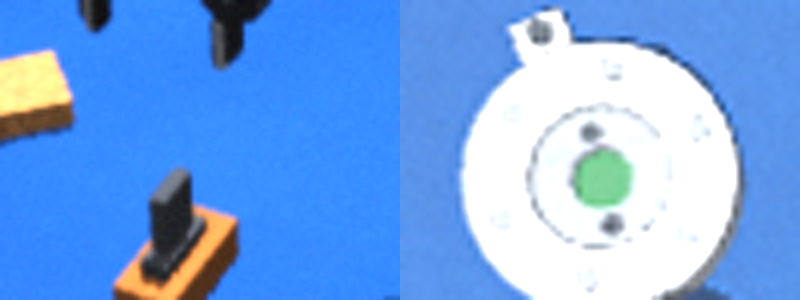

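View pics/s11.png

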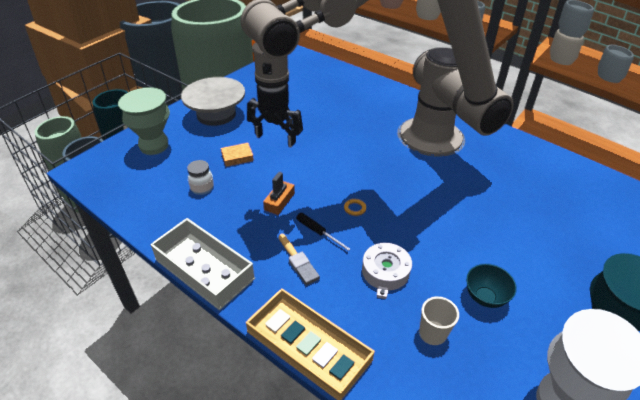

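```bash
python3 -c "
from rig import hand_in
print(hand_in())"
```

```text
the job is handed in; nothing more can be done
None
```

I took the spanner from its stand, felt its pins into the ring's holes, turned the ring clockwise to its stop and put the spanner back upright. I handed the job in at about 45.6 s of the 72 s allowed; hand-in gave no verdict.

- **Fitting the pins:** they first caught on a hole edge at about 4 N. A shift of about 1 mm each way cleared it, and they went about 8 mm deep with almost no force.
- **Turning:** the tool turned about 1.05 rad, of which roughly 1 rad was the ring itself. The twist ran at 0.10–0.16 N m (single readings up to 0.24), then rose to about 0.37 N m within the last 0.02–0.03 rad. I took that rise as the stop and went no further. I backed off until the twist read zero before lifting out. I saw no more than about 4 N pressing on the port.
- **Final picture:** it shows the holes turned by about 0.93 rad as read from the image, slightly less than the tool angle gave. The spanner stands upright in its stand with the gripper open and clear. Everything else on the bench looks where it was, judged by eye.
- **Disagreements:** the two cameras differed by about 2 mm on the ring's centre, which I settled by feel. On putting the spanner back, it pressed the stand with about 8 N just before I let go.

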